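Lock the board turntable with its index pin

ROBOT

A 6-joint arm with a two-finger parallel gripper is mounted at the origin on the work surface. World frame = base frame: x ahead of the robot, y to its left, z up, the work surface at z = 0. Lengths are in m, angles in rad, forces in N, time in s.
With the tool pointing down it reaches from about 0.35 to 0.775 m from the base axis. Payload 5.5 kg.
Tool frame: the origin (TCP) lies at the very end of the fingers, on their centre line; the grasp point (between the pads) lies 19 mm behind it; z points along the fingers, y is the line along which they close (so a half turn about z gives the same grasp; the last joint's range is limited). The gripper opens to 85 mm and grips with 20 to 120 N. Pads are 22 mm wide; open, the fingers measure 114 mm over their backs; the gripper's body (76 mm by 85 mm) begins 54 mm behind the grasp point. The pads swing forward as they close: fully open they stand 13 mm farther back than shut.
Start: joints at [1.13, 0.313, 0.046, 1.304, 0, 1.431], TCP at [0.17, 0.549, 0.197] pointing down, gripper open.
Joint ranges: [-2.76, 2.76], [-0.86, 1.69], [-1.03, 1.26], [-2.2, 2.34], [-1.47, 1.5], [-3.14, 3.14]. Speed limits (rad/s): [2.57, 2.57, 3.14, 3.14, 3.14, 3.14].

INTERFACE

Orientations are given as a unit quaternion [w, x, y, z].
In Python, from workcell import env, imaging, ticket gives the robot as it stands. The module is installed in compiled form; this text tells all that it offers.
- The arm moves only by the tool apply_moves, never from a script. Its argument "rows" is a list of rows, each an object with "xyz": the shift along the tool's x, y, z in mm, a list of three; "turn": the turn, a rotation vector about the tool's x, y, z in rad, a list of three; "grip": the opening, from 0 (shut) to 1 (fully open). A call has 1 to 12 rows; each row is the pose to reach, as a shift and turn from the pose commanded when the call began, along the tool's axes at that moment; what a row does not reach only later rows make up. A row lasts 1/12 s, in which the tool goes at most 41.7 mm and 7.16 degrees, less where a joint would pass 70% of its speed; a pose out of reach is approached as far as the arm can. A call with a gripper value outside its range is refused whole. The fingers move at their own pace and stop on an object; "force" is the grip in N (left out, the last holds). Time passes only in rows, so rows that repeat a pose let the fingers close. It gives the time, the measured TCP pose, the force, the opening and the grip force at its end, in the units of the state.
- env.get_state(): the state, without advancing time (a new reading comes with each control period).
- imaging.read_camera(name): name is "scene" or "top" or "wrist"; returns a dict with "color" (420x560x3 uint8, blue, green, red), "z_map" (420x560 float32, m along the optical axis (not along the pixel's ray), 0 where there is no reading), "camera_matrix" (3x3 intrinsics, pixels), "view" (4x4, takes a point from world to camera coordinates). Camera axes: x right, y down, z forward; pixel columns grow to the right and rows downward; lengths in m; the calibration is good to about 2 mm. The wrist camera is an equidistant fisheye: a pixel r from the principal point sees the ray r / f radians off the axis. A picture is of the moment at which its call begins.
- ticket.hand_in(): hands the job in; it is judged then, once.
The state is a dict: "clock": time; "joint_pos": joint angles; "qvel": joint speeds; "tau": joint torques, N m; "tcp_pos": TCP position; "orientation": TCP orientation; "wrist_force": force on the tool from outside, world axes, zero at the start; "ft_torque": the same for the moment, N m; "finger_gap": finger opening in m; "grip_force": force on a finger pad.
Only numpy, scipy, OpenCV 4.12 (cv2) and the standard library are available. Lean on these libraries where they do the work, as an engineer would, in place of code of your own. Each camera call takes 0.05 s, during which the arm holds its last target. There are 200 camera calls.

TASK

The board turntable is loose and its index pin lies on the bench. Stand the pin upright, shank down, in the hole of the rest block and let go of it; turn the turntable's collar until the hole in its lug stands over the hole in the stand's lug; then take the pin by its square head from above and put it down through both holes, fully home, so that the turntable is locked. Leave the other things on the bench where they are.

Things in the scene. Friction and masses are not known exactly. Their poses are not given: they have to be found in the camera images.
- stand: Fixed grey stand of the board turntable, 50 mm high: round pedestal (80 mm across, 100 mm at the foot) with one square lug block (44 x 44 mm, 50 mm high) whose centre is 70 mm from the spin axis. Origin: on the vertical spin axis, at the bench surface. Its x axis points level from the spin axis to the lug, z up.
- stand_hole (a point): Centre of the mouth of the vertical through hole (20 mm diameter) in the stand's lug, 50 mm above the bench; axes as the stand.
- collar (a joint): Angle (rad) of the steel collar that spins on the stand about the vertical axis, counterclockwise from above positive, range -0.6 to 1.9. At 0 its lug stands exactly over the stand's lug and the two holes line up. Starts between 0.5 and 1.4; slight friction (0.06 N m), stays where left. Collar: a disc 92 mm across, 51 to 63 mm above the bench, with lug, fin and board.
- collar_board (a point): Middle of the green circuit board clamped to the collar opposite its lug, 83 mm from the spin axis, 60 mm above the bench: 80 mm wide, reaching from 52 to 114 mm from the axis, with low parts on it (none above 66 mm from the bench). Turns with the collar.
- collar_hole (a point): Centre of the mouth of the vertical through hole (20 mm diameter) in the collar's square lug (44 x 44 x 12 mm), at its upper face, 63 mm above the bench and 70 mm from the spin axis; its x axis points outward from the spin axis, z up; turns with the collar.
- collar_grip (a point): Point inside the upright fin at the centre of the collar, on the spin axis, 87 mm above the bench. The fin is 16 mm thick (along this point's x, which points to the collar's lug), 70 mm long (along y) and rises from 63 to 105 mm above the bench; a handle for turning the collar.
- rest: Fixed plain aluminium rest block, 56 x 56 mm, 65 mm high, with one vertical through hole (20 mm diameter) in its centre. Origin: centre of its underside, on the bench; z up.
- rest_hole (a point): Centre of the mouth of the rest block's hole, on its top face, 65 mm above the bench.
- index_pin: Loose steel index pin, 105 mm long, about 350 g: square head 28 x 28 mm, 45 mm long, and round shank 16 mm in diameter, 60 mm long. Origin: on its axis at the shoulder between them. x runs along the shank to the tip (head from x = -45 mm to 0); y, z square to the head's faces. At the start it lies on its head, axis level 14 mm above the bench, shank pointing to the robot's left (+y) within 0.53 rad.
- pin_tip (a point): Tip of the pin's shank, on its axis, 60 mm from the shoulder; the last 11 mm taper to 9 mm in diameter. Axes as the pin. When fully in the rest block or the turntable the pin stands with its shoulder on the top face.
- screwdriver: Bystander: screwdriver lying on the bench.
- spool: Bystander: solder spool standing on end, 56 mm across, 46 mm high. Origin: centre of its underside.
- heatsink: Bystander: finned aluminium heat sink, 55 x 60 x 30 mm. Origin: centre of its underside.
- meter: Bystander: hand multimeter lying flat, 170 x 85 x 36 mm. Origin: centre of its underside.
- bottle: Bystander: red squeeze bottle, 64 mm across, 160 mm high. Origin: centre of its underside.
- tip_cup: Bystander: small open glass cup, 70 mm across, 50 mm high. Origin: centre of its underside.
Mind the look-alikes: they are no part of the job. Of the things like the index_pin, leave any that is black, blue or yellow; of the rest the smaller one is meant.

How it is judged:
On the way:
1. the pin stands upright, shank down, in the rest block's hole, and the gripper has let go of it (angle between index_pin's own x axis and vertical above 3 rad and horizontal distance between pin_tip and rest_hole below 0.01 m and z of pin_tip in the frame of rest_hole below -0.035 m and contact force between the fingers and index_pin below 0.1 N and linear speed of index_pin below 0.02 m/s), for 0.2 s.
At the end, for the whole second after the job is handed in: The pin stands upright (within 0.14 rad), shank down, through the collar's lug and the stand's lug: its axis within 8 mm of both hole centres, its shoulder within 5 mm of the collar lug's upper face; the collar within 0.10 rad of lined up; the pin released and at rest (angle between index_pin's own x axis and vertical above 3 rad and horizontal distance between pin_tip and stand_hole below 0.008 m and horizontal distance between index_pin and collar_hole below 0.008 m and z of index_pin in the frame of collar_hole below 0.005 m and value of joint collar between -0.1 and 0.1 rad and contact force between the fingers and index_pin below 0.1 N and linear speed of index_pin below 0.02 m/s); the robot touches nothing.
It fails at once if a bystander is shifted by more than 40 mm (distance of any of screwdriver, spool, heatsink, meter, bottle, tip_cup from where it was at the start of the episode above 0.04 m).
It also fails if it takes over 72 s, if anything falls off the work surface, if the arm or the gripper's body presses on something with over 40 N, if the wrist force passes 120 N, or if a joint passes its speed limit or range.

## Working session

There is one attempt and no reset: what is moved stays moved. The work goes in short steps, Python scripts to look and compute and a tool call to move; the robot and the scene stay as the last step left them, time stands still between calls to the robot, and variables do not carry over. Pictures are saved under pics/ and viewed, at most 10 in all, crops included, and the job is handed in when it is done.

Besides the shell and the picture viewer there is one more tool, called after "Emit:" by a JSON object that holds its "op" and its "data". apply_moves: Moves the arm, as the interface text tells. Its arguments: {"type":"object","properties":{"rows":{"type":"array"},"force":{"type":"number"}},"required":["rows"]}

```bash
mkdir -p pics
cat > h.py <<'E'
import numpy as np, cv2
from workcell import env, imaging, ticket
from scipy.spatial.transform import Rotation as R
def grab(n):
    d=imaging.read_camera(n); np.savez(f'{n}.npz',**d); return d
def cloud(d):  # pinhole
    K=d['camera_matrix'];z=d['z_map'];v,u=np.indices(z.shape)
    p=np.stack([(u-K[0,2])/K[0,0]*z,(v-K[1,2])/K[1,1]*z,z],-1)
    T=np.linalg.inv(d['view']); return p@T[:3,:3].T+T[:3,3]
def ray(d,u,v,h,fish=False):
    K=d['camera_matrix'];x=(u-K[0,2])/K[0,0];y=(v-K[1,2])/K[1,1]
    if fish:
        r=np.hypot(x,y);s=np.sin(r)/max(r,1e-9);c=np.array([x*s,y*s,np.cos(r)])
    else: c=np.array([x,y,1.])
    T=np.linalg.inv(d['view']);w=T[:3,:3]@c;o=T[:3,3]
    return o+w*(h-o[2])/w[2]
def st():
    s=env.get_state();q=s['orientation'];r=R.from_quat([q[1],q[2],q[3],q[0]])
    return s,np.array(s['tcp_pos']),r
E
python3 - <<'E'
from h import *
a=grab('top');b=grab('scene')
cv2.imwrite('pics/top.png',a['color']);cv2.imwrite('pics/scene.png',b['color'])
s,p,r=st();print(s,r.as_matrix());print(a['camera_matrix'],np.linalg.inv(a['view']))
E
```

```text
{'clock': 0.1, 'joint_pos': array([1.13038643e+00, 3.13903472e-01, 4.51365727e-02, 1.30359593e+00,
       2.46183991e-05, 1.43117089e+00]), 'qvel': array([ 7.95901841e-04, -2.42546070e-05,  3.87133001e-03,  4.40697834e-04,
        1.30229549e-03,  2.39813679e-04]), 'tau': array([ 3.80303187e-03, -4.81726134e+01,  2.99241954e+01,  1.27677227e-02,
       -1.55328541e-05, -2.52599580e-05]), 'tcp_pos': array([0.17016226, 0.54873902, 0.19662848]), 'orientation': array([-2.35780843e-04,  1.49825910e-01,  9.88712083e-01, -7.47021684e-04]), 'wrist_force': array([-0.03706734,  0.44760148, -0.05851759]), 'ft_torque': array([-0.03805269,  0.00819678, -0.00504344]), 'grip_force': 0.0, 'finger_gap': 0.08508073419281416} [[-9.55104282e-01  2.96269023e-01 -6.90085143e-04]
 [ 2.96269727e-01  9.55103277e-01 -1.40652657e-03]
 [ 2.42392329e-04 -1.54783089e-03 -9.99998773e-01]]
[[428.77461259   0.         282.04131497]
 [  0.         428.77461259 215.22333727]
 [  0.           0.           1.        ]] [[-0.01372559 -0.99670522  0.0799394   0.40852565]
 [-0.99989681  0.01334244 -0.00532512  0.01024294]
 [ 0.00424099 -0.08000424 -0.9967855   1.13459044]
 [ 0.          0.          0.          1.        ]]
```

View pics/top.png

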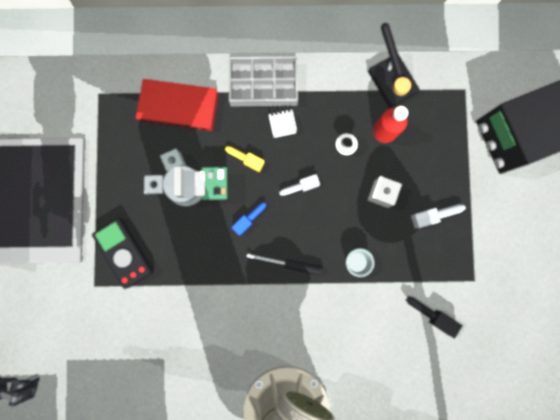

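View pics/scene.png

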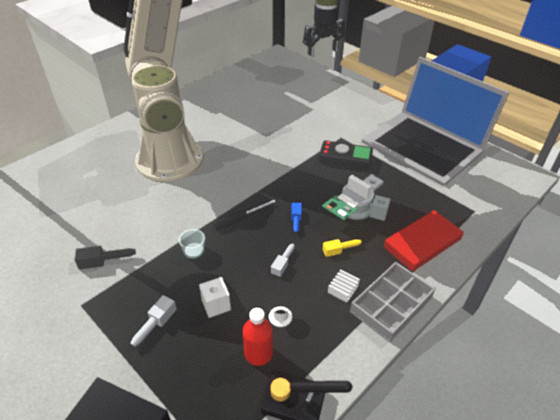

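The top view shows the bench from above. The grey pin with its shank to the left is at (300,185), and a larger silver look-alike is at (440,215). The rest block is at (386,190). On the turntable at (185,185), the collar lug is on the left at (152,184), opposite the board, and the lower stand lug is at (174,158). So the collar needs about -1.2 rad.

Run:
```python
from h import *
d=dict(np.load('top.npz'));P=cloud(d);g=d['color'].max(2).astype(int)
def roi(u0,u1,v0,v1): 
    m=np.zeros(g.shape,bool);m[v0:v1,u0:u1]=1;return m
print('bench z',np.median(P[230:250,300:330,2]))
for n,b in dict(pin=(272,328,168,202),big=(408,472,198,236)).items():
    m=roi(*b)&(g>110);v,u=np.nonzero(m)
    r=cv2.minAreaRect(np.stack([u,v],1).astype(np.float32));print(n,m.sum(),r)
    q=P[m];q=np.c_[q];c=q.mean(0);w=np.linalg.svd(q[:,:2]-c[:2])[2][0];w*=np.sign(w[1]);t=(q[:,:2]-c[:2])@w
    s=(q[:,:2]-c[:2])@[-w[1],w[0]]
    print(c,w,np.arctan2(w[1],w[0]),t.min(),t.max(),s.min(),s.max(),np.percentile(q[:,2],90))
    for a in np.arange(-.07,.07,.01):
        k=(t>=a)&(t<a+.01)
        if k.any():print('  %.3f n%d z%.3f s %.3f..%.3f'%(a,k.sum(),np.median(q[k,2]),s[k].min(),s[k].max()))
m=roi(365,408,172,212)&(P[...,2]>.058);q=P[m];rc=cv2.minAreaRect(q[:,:2].astype(np.float32));print('rest',q.mean(0),rc)
mm=m&(g<130);v,u=np.nonzero(mm);print('hole px',u.mean(),v.mean(),mm.sum(),ray(d,u.mean(),v.mean(),.065))
B=roi(135,235,140,212)
m=B&(P[...,2]>.095);q=P[m];print('fin',m.sum(),cv2.minAreaRect(q[:,:2].astype(np.float32)),q.mean(0))
m=B&(P[...,2]>.04)&(P[...,2]<.056);q=P[m];print('z50',m.sum(),q.mean(0),cv2.minAreaRect(q[:,:2].astype(np.float32)))
m=B&(P[...,2]>.057)&(P[...,2]<.07);q=P[m];print('z63',m.sum(),cv2.minAreaRect(q[:,:2].astype(np.float32)))
for n,b in dict(cup=(340,380,245,280),spool=(332,362,130,160),bottle=(370,412,100,148),sink=(262,302,105,140)).items():
    m=roi(*b)&(P[...,2]>.02);print(n,P[m].mean(0),P[m].min(0),P[m].max(0))
c=cv2.resize(d['color'][135:215,130:240],None,fx=7,fy=7,interpolation=cv2.INTER_CUBIC);cv2.imwrite('pics/tt.png',c)
```

```text
bench z -0.0001067499536525629
pin 443 ((298.70001220703125, 186.10000610351562), (13.914020538330078, 42.37451934814453), 71.56504821777344)
[ 0.57592298 -0.04898706  0.02046477] [-0.36816922  0.9297588 ] 1.9478354866987253 -0.05046524231166744 0.11670015228550991 -0.021436748301648427 0.13383247803434137 0.02899529834574528
  -0.060 n2 z-0.001 s -0.013..-0.007
  -0.050 n33 z0.019 s -0.019..0.017
  -0.040 n51 z0.027 s -0.020..0.017
  -0.030 n54 z0.027 s -0.021..0.017
  -0.020 n55 z0.027 s -0.021..0.016
  -0.010 n51 z0.027 s -0.020..0.016
  0.000 n41 z0.018 s -0.018..0.014
  0.010 n32 z0.019 s -0.012..0.008
  0.020 n29 z0.020 s -0.013..0.008
  0.030 n32 z0.018 s -0.014..0.007
  0.040 n29 z0.019 s -0.014..0.005
  0.050 n26 z0.018 s -0.014..0.004
  0.060 n7 z-0.001 s -0.011..-0.001
big 693 ((442.0, 213.0), (30.0, 58.0), 90.0)
[ 0.49291182 -0.40003618  0.02983317] [-0.22036026  0.97541855] 1.7929801171388122 -0.10729470982569637 0.418789216870557 -0.02326119106923553 0.05478526427229007 0.037230338005205345
  -0.070 n27 z0.023 s -0.015..0.009
  -0.060 n34 z0.025 s -0.014..0.009
  -0.050
[... 808 characters left out ...]
 0.05017798] ((0.5848894715309143, 0.23557186126708984), (0.19792187213897705, 0.12022075057029724), 64.56824493408203)
z63 1850 ((0.5771004557609558, 0.2471596896648407), (0.20495347678661346, 0.09140346199274063), 89.72190856933594)
cup [ 0.37208875 -0.19332191  0.06724707] [ 0.33961258 -0.22391288  0.02017718] [0.40852565 0.01024294 1.13459044]
spool [ 0.63420445 -0.13698295  0.20410494] [ 0.40852565 -0.18922642  0.02036209] [0.69247776 0.01024294 1.13459044]
bottle [ 0.71569913 -0.26611406  0.10771122] [ 0.40852565 -0.32199526  0.02002962] [0.80241986 0.01024294 1.13459044]
sink [ 0.73847339 -0.00187462  0.04132517] [ 0.40852565 -0.03556175  0.02051883] [0.77509271 0.03248812 1.13459044]
```

View pics/tt.png

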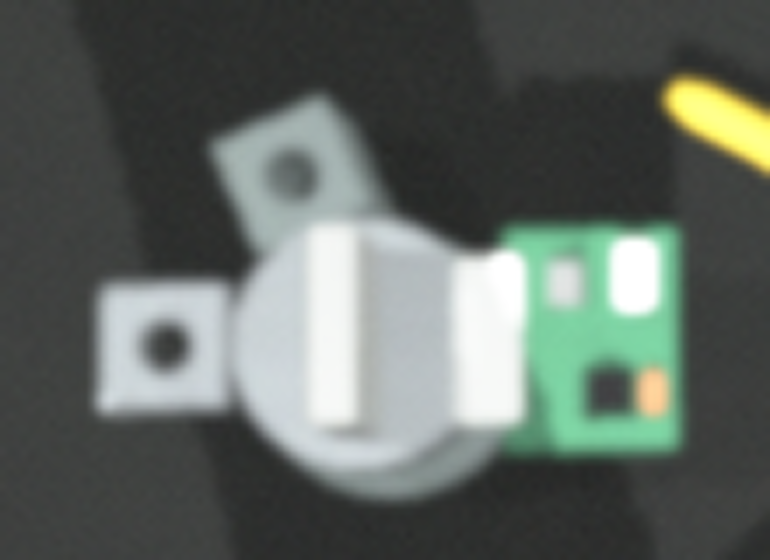

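The crop shows the collar lug hole at crop (165,347), i.e. full image (153.1,184.1). The stand lug hole is at crop (291,175), i.e. (171.1,159.5). The fin top is centred at crop (335,323).

Run:
```python
from h import *
d=dict(np.load('top.npz'));P=cloud(d);g=d['color'].max(2).astype(int);ok=(d['z_map']>.1)
P[~ok]=np.nan
def roi(u0,u1,v0,v1): 
    m=np.zeros(g.shape,bool);m[v0:v1,u0:u1]=1;return m&ok
hc=ray(d,153.1,184.1,.063);hs=ray(d,171.1,159.5,.05);f=ray(d,177.1,180.7,.105);print('collarhole',hc,'standhole',hs,'fintop',f)
m=roi(135,235,140,212)&(P[...,2]>.09);print('fin',m.sum(),np.median(P[m],0),cv2.minAreaRect(P[m][:,:2].astype(np.float32)))
c=f[:2];print(np.linalg.norm(hc[:2]-c),np.linalg.norm(hs[:2]-c))
ac=np.arctan2(*(hc[:2]-c)[::-1]);as_=np.arctan2(*(hs[:2]-c)[::-1]);print(ac,as_,ac-as_)
m=roi(365,408,172,212)&(P[...,2]>.058)&(P[...,2]<.072);q=P[m];print('rest',q.mean(0),cv2.minAreaRect(q[:,:2].astype(np.float32)))
m=roi(376,396,182,202)&(g<190);v,u=np.nonzero(m);print('holepx',u.mean(),v.mean(),len(u),ray(d,u.mean(),v.mean(),.065))
# pin
H=roi(272,328,168,202)&(P[...,2]>.0235);q=P[H];rh=cv2.minAreaRect(q[:,:2].astype(np.float32));print('head',rh,q.mean(0))
S=roi(272,328,168,202)&(P[...,2]>.012)&(P[...,2]<.0235);s=P[S];print('shank',s.mean(0))
A=roi(272,328,168,202)&(P[...,2]>.012);v,u=np.nonzero(A);q=P[A];print('all',cv2.minAreaRect(q[:,:2].astype(np.float32)))
w=s[:,:2].mean(0)-P[H][:,:2].mean(0);print('yaw',np.arctan2(w[1],w[0]))
m=roi(340,380,245,280)&(P[...,2]>.02);print('cup',(P[m].min(0)+P[m].max(0))/2)
m=roi(332,362,130,160)&(P[...,2]>.02);print('spool',(P[m].min(0)+P[m].max(0))/2)
```

```text
collarhole [0.57744648 0.32817757 0.063     ] standhole [0.64249538 0.28664413 0.05      ] fintop [0.57837868 0.25775043 0.105     ]
fin 209 [0.57761387 0.25590257 0.10367775] ((0.5774914622306824, 0.2564155161380768), (0.0703774243593216, 0.01484725996851921), 0.2662058472633362)
0.07043330457597108 0.07032636275815254
1.5840319106768823 0.42338791161087264 1.1606439990660098
rest [ 0.55253488 -0.26040321  0.0644325 ] ((0.552741289138794, -0.26107561588287354), (0.05703204870223999, 0.056892212480306625), 68.67333221435547)
holepx 384.3061224489796 192.6326530612245 49 [ 0.5478703  -0.25350714  0.065     ]
head ((0.5784459114074707, -0.058409448713064194), (0.027867451310157776, 0.06927516311407089), 19.966840744018555) [ 0.58212626 -0.0687572   0.02767145]
shank [ 0.56666974 -0.0269862   0.01951286]
all ((0.5734657049179077, -0.04097863659262657), (0.02847791463136673, 0.1049312949180603), 17.76812171936035)
yaw 1.9252025070420633
cup [ 0.37350569 -0.19050798  0.03678246]
spool [ 0.67761482 -0.16756524  0.03244735]
```

```bash
cat >> h.py <<'E'
Z=np.array([0,0,1.])
def down(az,tilt=0):
    "tool x at azimuth az, tool z down, then turned about tool y by tilt"
    x=np.array([np.cos(az),np.sin(az),0]);return R.from_matrix(np.stack([x,np.cross(-Z,x),-Z],1))*R.from_rotvec([0,tilt,0])
def goal(xyz,Rt):
    s,p,r=st();print('shift',np.round(r.inv().apply(np.array(xyz)-p)*1000,1),'turn',np.round((r.inv()*Rt).as_rotvec(),3),'now',p.round(4),'j',np.round(s['joint_pos'],2),'gap',round(s['finger_gap'],4),'F',np.round(s['wrist_force'],1))
E
python3 - <<'E'
from h import *
goal([.5835,-.0719,.2],down(1.885))
E
```

```text
shift [-578.7 -470.3   -2.8] turn [-0.002  0.001  0.956] now [0.1702 0.5487 0.1966] j [1.13 0.31 0.05 1.3  0.   1.43] gap 0.0851 F [-0.   0.4 -0.1]
```

Emit:
{"op": "apply_moves", "data": {"rows": [{"xyz": [-579,-470,-3],"turn": [0,0,0.956],"grip": 1},{"xyz": [-579,-470,-3],"turn": [0,0,0.956],"grip": 1},{"xyz": [-579,-470,-3],"turn": [0,0,0.956],"grip": 1},{"xyz": [-579,-470,-3],"turn": [0,0,0.956],"grip": 1},{"xyz": [-579,-470,-3],"turn": [0,0,0.956],"grip": 1},{"xyz": [-579,-470,-3],"turn": [0,0,0.956],"grip": 1},{"xyz": [-579,-470,-3],"turn": [0,0,0.956],"grip": 1},{"xyz": [-579,-470,-3],"turn": [0,0,0.956],"grip": 1},{"xyz": [-579,-470,-3],"turn": [0,0,0.956],"grip": 1},{"xyz": [-579,-470,-3],"turn": [0,0,0.956],"grip": 1},{"xyz": [-579,-470,-3],"turn": [0,0,0.956],"grip": 1},{"xyz": [-579,-470,-3],"turn": [0,0,0.956],"grip": 1}]}}

```text
clock: 1.1
tcp_pos: [0.4482, 0.1313, 0.1993]
orientation: [-0.0, 0.588, 0.809, 0.0]
wrist_force: [1.5, 1.8, 0.3]
finger_gap: 0.0858
grip_force: 0.0
```

Run:
```python
from h import *
goal([.5835,-.0719,.15],down(1.885))
```

```text
shift [-235.    66.    49.2] turn [-0. -0. -0.] now [0.4482 0.1313 0.1993] j [ 0.11  0.1  -0.21  1.25  0.    1.37] gap 0.0858 F [1.5 1.8 0.3]
```

Emit:
{"op": "apply_moves", "data": {"rows": [{"xyz": [-235,66,49],"turn": [0,0,0],"grip": 1},{"xyz": [-235,66,49],"turn": [0,0,0],"grip": 1},{"xyz": [-235,66,49],"turn": [0,0,0],"grip": 1},{"xyz": [-235,66,49],"turn": [0,0,0],"grip": 1},{"xyz": [-235,66,49],"turn": [0,0,0],"grip": 1},{"xyz": [-235,66,49],"turn": [0,0,0],"grip": 1},{"xyz": [-235,66,49],"turn": [0,0,0],"grip": 1},{"xyz": [-235,66,49],"turn": [0,0,0],"grip": 1},{"xyz": [-235,66,49],"turn": [0,0,0],"grip": 1}]}}

```text
clock: 1.85
tcp_pos: [0.5823, -0.0697, 0.1496]
orientation: [-0.001, 0.588, 0.809, -0.0]
wrist_force: [-0.2, 0.2, 0.5]
finger_gap: 0.0856
grip_force: 0.0
```

Run:
```python
from h import *
d=grab('wrist');cv2.imwrite('pics/w1.png',d['color']);print(d['camera_matrix'],np.linalg.inv(d['view']).round(3))
goal([.5835,-.0719,.1],down(1.885,.35))
```

```text
[[325.1922621    0.         278.51673371]
 [  0.         325.1922621  212.47402723]
 [  0.           0.           1.        ]] [[ 0.951  0.298  0.079  0.562]
 [ 0.309 -0.918 -0.251 -0.005]
 [-0.002  0.263 -0.965  0.324]
 [ 0.     0.     0.     1.   ]]
shift [-3.1  0.3 50.2] turn [-0.001  0.349  0.   ] now [ 0.5823 -0.0691  0.1502] j [-0.26  0.35 -0.01  1.21  0.    1.  ] gap 0.0851 F [-0.  -1.1  1.2]
```

View pics/w1.png

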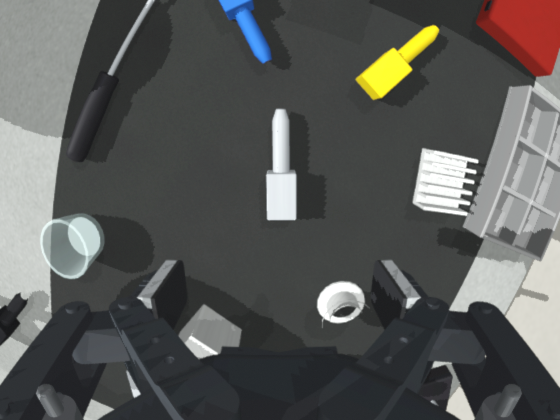

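The wrist view shows the pin straight ahead, with its head at (282,196) and tip at (280,110). Its axis runs almost parallel to the fingers.

Run:
```python
from h import *
d=dict(np.load('wrist.npz'));g=d['color'].max(2)
m=np.zeros_like(g);m[95:235,250:315]=(g[95:235,250:315]>120)
n,l,s,c=cv2.connectedComponentsWithStats(m);k=1+s[1:,4].argmax();m=l==k;print(s[k])
rows=[(v,*np.nonzero(m[v])[0][[0,-1]]) for v in np.nonzero(m.any(1))[0]]
print([(a,b,e) for a,b,e in rows][::8])
def mid(v,h): 
    b,e=[(x[1],x[2]) for x in rows if x[0]==v][0];return ray(d,(b+e)/2,v,h,True),ray(d,b-.5,v,h,True),ray(d,e+.5,v,h,True)
a,a1,a2=mid(185,.028);b,b1,b2=mid(210,.028)
print('head widths',np.linalg.norm(a1-a2),np.linalg.norm(b1-b2))
t=ray(d,280,rows[0][0],.014,True);sh=mid(140,.022)[0]
e=ray(d,282,rows[-1][0],.028,True)
print('a',a,'b',b,'sh',sh,'tip',t,'end',e,np.linalg.norm((t-e)[:2]))
w=(sh-b)[:2];print('yaw',np.arctan2(w[1],w[0]));w=(t-b)[:2];print(np.arctan2(w[1],w[0]))
```

```text
[ 266  109   31  112 2502]
[(np.int64(109), np.int64(276), np.int64(284)), (np.int64(117), np.int64(273), np.int64(287)), (np.int64(125), np.int64(272), np.int64(288)), (np.int64(133), np.int64(272), np.int64(288)), (np.int64(141), np.int64(272), np.int64(288)), (np.int64(149), np.int64(272), np.int64(288)), (np.int64(157), np.int64(272), np.int64(288)), (np.int64(165), np.int64(273), np.int64(288)), (np.int64(173), np.int64(267), np.int64(295)), (np.int64(181), np.int64(266), np.int64(296)), (np.int64(189), np.int64(266), np.int64(296)), (np.int64(197), np.int64(266), np.int64(296)), (np.int64(205), np.int64(266), np.int64(296)), (np.int64(213), np.int64(267), np.int64(296))]
head widths 0.02872196923941835 0.029255404063955957
a [ 0.5805956  -0.05674796  0.028     ] b [ 0.58802591 -0.07951165  0.028     ] sh [ 0.56693836 -0.01770081  0.022     ] tip [0.55791443 0.01014573 0.014     ] end [ 0.59198546 -0.08856861  0.028     ] 0.10442872136912876
yaw 1.8995766127014853
1.894810661459751
```

Run:
```python
from h import *
goal([.5827,-.0638,.06],down(1.895,.35))
goal([.5827,-.0638,.0055],down(1.895,.35))
```

```text
shift [ 4.8  2.1 90.2] turn [ 0.001  0.349 -0.01 ] now [ 0.5823 -0.0691  0.1502] j [-0.26  0.35 -0.01  1.21  0.    1.  ] gap 0.0851 F [-0.  -1.1  1.2]
shift [  4.8   2.1 144.7] turn [ 0.001  0.349 -0.01 ] now [ 0.5823 -0.0691  0.1502] j [-0.26  0.35 -0.01  1.21  0.    1.  ] gap 0.0851 F [-0.  -1.1  1.2]
```

Emit:
{"op": "apply_moves", "data": {"rows": [{"xyz": [5,2,40],"turn": [0,0.12,-0.01],"grip": 1},{"xyz": [5,2,80],"turn": [0,0.24,-0.01],"grip": 1},{"xyz": [5,2,90],"turn": [0,0.35,-0.01],"grip": 0.8},{"xyz": [5,2,105],"turn": [0,0.35,-0.01],"grip": 0.7},{"xyz": [5,2,120],"turn": [0,0.35,-0.01],"grip": 0.7},{"xyz": [5,2,130],"turn": [0,0.35,-0.01],"grip": 0.7},{"xyz": [5,2,138],"turn": [0,0.35,-0.01],"grip": 0.7},{"xyz": [5,2,143],"turn": [0,0.35,-0.01],"grip": 0.7},{"xyz": [5,2,144],"turn": [0,0.35,-0.01],"grip": 0.7},{"xyz": [5,2,144],"turn": [0,0.35,-0.01],"grip": 0.7}]}}

```text
clock: 2.73
tcp_pos: [0.5837, -0.0639, 0.0072]
orientation: [-0.14, 0.574, 0.8, 0.102]
wrist_force: [0.2, -0.1, 0.3]
finger_gap: 0.0598
grip_force: 0.0
```

Run:
```python
from h import *
goal([.5827,-.0638,.0055],down(1.895,.35))
```

```text
shift [-0.2 -0.9  1.7] turn [0.002 0.001 0.001] now [ 0.5837 -0.0639  0.0072] j [-0.4   0.63  0.01  1.18  0.26  0.82] gap 0.0598 F [ 0.2 -0.1  0.3]
```

Emit:
{"op": "apply_moves", "data": {"rows": [{"xyz": [0,0,1],"turn": [0,0,0],"grip": 0.1},{"xyz": [0,0,1],"turn": [0,0,0],"grip": 0.1},{"xyz": [0,0,1],"turn": [0,0,0],"grip": 0.1},{"xyz": [0,0,1],"turn": [0,0,0],"grip": 0.1},{"xyz": [0,0,1],"turn": [0,0,0],"grip": 0.1},{"xyz": [0,0,1],"turn": [0,0,0],"grip": 0.1},{"xyz": [0,0,1],"turn": [0,0,0],"grip": 0.1},{"xyz": [0,0,1],"turn": [0,0,0],"grip": 0.1}], "force": 80}}

```text
clock: 3.4
tcp_pos: [0.5834, -0.0642, 0.0054]
orientation: [-0.141, 0.575, 0.799, 0.102]
wrist_force: [-0.5, -0.2, -0.8]
finger_gap: 0.0087
grip_force: 0.0
```

Run:
```python
from h import *
d=grab('wrist');cv2.imwrite('pics/w2.png',d['color'])
```

```text
(no output)
```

View pics/w2.png

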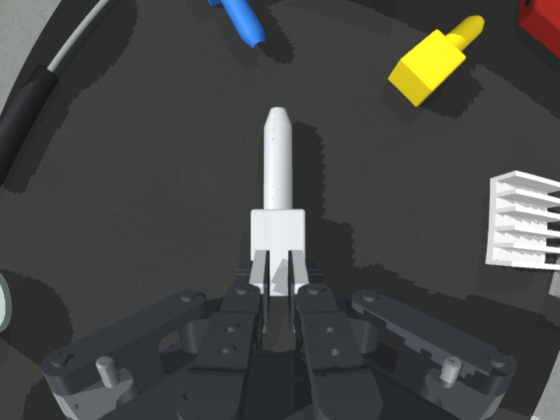

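The picture shows the fingers nearly shut near the head's rear end, with the head spanning v=210–293 and the tip at (278,108). The grasp missed, so I'm measuring whether the pin has moved.

Run:
```python
from h import *
d=dict(np.load('wrist.npz'))
for n,u,v,h in [('tip',278,108,.014),('shoulderL',251,210,.028),('shoulderR',305,210,.028),('endmid',278,293,.028),('fingL',262,252,.028),('fingR',294,252,.028)]:
    print(n,ray(d,u,v,h,True).round(4), 'zmap',d['z_map'][v,u])
T=np.linalg.inv(d['view']);K=d['camera_matrix']
for u,v in [(278,230),(278,270),(258,270),(298,270),(278,300),(278,320),(265,300),(292,300),(258,255)]:
    x=(u-K[0,2])/K[0,0];y=(v-K[1,2])/K[1,1];r=np.hypot(x,y);z=d['z_map'][v,u]
    p=np.array([x/r*np.tan(r)*z,y/r*np.tan(r)*z,z]);print(u,v,(T[:3,:3]@p+T[:3,3]).round(4))
goal([.5827,-.0638,.0055],down(1.895,.35))
```

```text
tip [0.5581 0.0109 0.014 ] zmap 0.181204
shoulderL [ 0.5646 -0.0516  0.028 ] zmap 0.19528298
shoulderR [ 0.5907 -0.0429  0.028 ] zmap 0.19441651
endmid [ 0.5911 -0.0873  0.028 ] zmap 0.16222504
fingL [ 0.5768 -0.07    0.028 ] zmap 0.14550154
fingR [ 0.5921 -0.0649  0.028 ] zmap 0.14651251
278 230 [ 0.5809 -0.0569  0.0271]
278 270 [ 0.5874 -0.0763  0.0258]
258 270 [ 0.5788 -0.0754  0.064 ]
298 270 [ 0.5938 -0.0704  0.0636]
278 300 [ 0.594  -0.0959 -0.0009]
278 320 [ 0.598  -0.1077 -0.0007]
265 300 [ 0.585  -0.0844  0.0721]
292 300 [ 0.5948 -0.0816  0.07  ]
258 255 [ 0.5762 -0.0708  0.0484]
shift [ 0.6 -0.5  0.1] turn [ 0.002 -0.     0.   ] now [ 0.5834 -0.0642  0.0054] j [-0.4   0.63  0.01  1.18  0.26  0.82] gap 0.0084 F [-0.4 -0.  -0.3]
```

Run:
```python
from h import *
d=dict(np.load('wrist.npz'));s,p,r=st()
T=np.linalg.inv(d['view']);K=d['camera_matrix'];z=d['z_map'];v,u=np.indices(z.shape)
x=(u-K[0,2])/K[0,0];y=(v-K[1,2])/K[1,1];q=np.hypot(x,y)+1e-9
P=np.stack([x/q*np.tan(q)*z,y/q*np.tan(q)*z,z],-1)@T[:3,:3].T+T[:3,3]
Q=r.inv().apply((P-p).reshape(-1,3)).reshape(P.shape)*1000
for vv in range(240,330,6):
    print(vv,[tuple(Q[vv,uu].round(0).astype(int)) for uu in (246,254,262,266,270,278)])
print(r.as_matrix().round(3), s['joint_pos'])
```

```text
240 [(np.int64(0), np.int64(-19), np.int64(6)), (np.int64(9), np.int64(-12), np.int64(-18)), (np.int64(10), np.int64(-8), np.int64(-18)), (np.int64(10), np.int64(-6), np.int64(-19)), (np.int64(67), np.int64(0), np.int64(-175)), (np.int64(9), np.int64(0), np.int64(-18))]
246 [(np.int64(-3), np.int64(-19), np.int64(6)), (np.int64(7), np.int64(-12), np.int64(-20)), (np.int64(7), np.int64(-8), np.int64(-21)), (np.int64(7), np.int64(-6), np.int64(-20)), (np.int64(6), np.int64(-4), np.int64(-19)), (np.int64(7), np.int64(0), np.int64(-21))]
252 [(np.int64(-6), np.int64(-19), np.int64(4)), (np.int64(4), np.int64(-12), np.int64(-21)), (np.int64(11), np.int64(-7), np.int64(-39)), (np.int64(11), np.int64(-5), np.int64(-39)), (np.int64(4), np.int64(-4), np.int64(-20)), (np.int64(4), np.int64(0), np.int64(-21))]
258 [(np.int64(-10), np.int64(-19), np.int64(3)), (np.int64(11), np.int64(-10), np.int64(-46)), (np.int64(11), np.int64(-7), np.int64(-44)), (np.int64(11), np.int64(-5), np.int64(-45)), (np.int64(1), np.int64(-4), np.int64(-23)), (np.int64(1), np.int64(0), np.int64(-23))]
264 [(np.int64(7
[... 2453 characters left out ...]
318 [(np.int64(17), np.int64(-9), np.int64(-100)), (np.int64(17), np.int64(-6), np.int64(-100)), (np.int64(2), np.int64(-6), np.int64(-78)), (np.int64(-4), np.int64(-5), np.int64(-69)), (np.int64(-44), np.int64(-5), np.int64(-10)), (np.int64(-45), np.int64(0), np.int64(-9))]
324 [(np.int64(18), np.int64(-8), np.int64(-104)), (np.int64(16), np.int64(-6), np.int64(-102)), (np.int64(-1), np.int64(-6), np.int64(-78)), (np.int64(-7), np.int64(-5), np.int64(-69)), (np.int64(-47), np.int64(-5), np.int64(-12)), (np.int64(-48), np.int64(0), np.int64(-11))]
[[-0.299  0.948 -0.108]
 [ 0.89   0.318  0.326]
 [ 0.343  0.002 -0.939]] [-0.39717135  0.63281248  0.00529328  1.17859596  0.26174234  0.8184937 ]
```

The depth map shows the finger ends about 37 mm short of the reported TCP. The pads span tool z of about -69 to -37 mm, so the fingers closed above the head. The pin has not moved. I'll correct the offset using the measured finger position and redo the grasp.

Emit:
{"op": "apply_moves", "data": {"rows": [{"xyz": [0,0,0],"turn": [0,0,0],"grip": 0.7},{"xyz": [0,0,0],"turn": [0,0,0],"grip": 0.7},{"xyz": [0,0,0],"turn": [0,0,0],"grip": 0.7},{"xyz": [0,0,0],"turn": [0,0,0],"grip": 0.7},{"xyz": [0,0,0],"turn": [0,0,0],"grip": 0.7}]}}

```text
clock: 3.87
tcp_pos: [0.5834, -0.0642, 0.0054]
orientation: [-0.141, 0.575, 0.8, 0.102]
wrist_force: [0.6, 0.3, 0.1]
finger_gap: 0.0599
grip_force: 0.0
```

```bash
cat >> h.py <<'E'
def wcloud(d):
    "wrist cloud in world and tool mm"
    s,p,r=st();T=np.linalg.inv(d['view']);K=d['camera_matrix'];z=d['z_map'];v,u=np.indices(z.shape)
    x=(u-K[0,2])/K[0,0];y=(v-K[1,2])/K[1,1];q=np.hypot(x,y)+1e-9
    P=np.stack([x/q*np.tan(q)*z,y/q*np.tan(q)*z,z],-1)@T[:3,:3].T+T[:3,3]
    P[z<.05]=np.nan
    return P,r.inv().apply((P-p).reshape(-1,3)).reshape(P.shape)*1000
E
python3 - <<'E'
from h import *
d=grab('wrist');P,Q=wcloud(d);s=st()[0];print(s['finger_gap'])
m=(P[...,2]>.032)&(abs(Q[...,1])>25)&(abs(Q[...,1])<40)&(abs(Q[...,0]-11)<3)
print(m.sum(),np.nanpercentile(Q[m][:,2],[50,90,98,100]))
goal([.5785,-.0511,-.031],down(1.895,.35))
E
```

```text
0.059926210002812154
6014 [-92.28226548 -57.72799639 -44.5759731  -37.75035188]
shift [ 0.6 -0.6 39. ] turn [ 0.002 -0.     0.   ] now [ 0.5834 -0.0642  0.0055] j [-0.4   0.63  0.01  1.18  0.26  0.82] gap 0.0599 F [-0.6 -0.   0.8]
```

Emit:
{"op": "apply_moves", "data": {"rows": [{"xyz": [0,0,12],"turn": [0,0,0],"grip": 0.7},{"xyz": [0,0,22],"turn": [0,0,0],"grip": 0.7},{"xyz": [0,0,30],"turn": [0,0,0],"grip": 0.7},{"xyz": [0,0,36],"turn": [0,0,0],"grip": 0.7},{"xyz": [0,0,39],"turn": [0,0,0],"grip": 0.7},{"xyz": [0,0,39],"turn": [0,0,0],"grip": 0.4},{"xyz": [0,0,39],"turn": [0,0,0],"grip": 0.2},{"xyz": [0,0,39],"turn": [0,0,0],"grip": 0.2},{"xyz": [0,0,39],"turn": [0,0,0],"grip": 0.2},{"xyz": [0,0,39],"turn": [0,0,0],"grip": 0.2},{"xyz": [0,0,39],"turn": [0,0,0],"grip": 0.2}], "force": 80}}

```text
clock: 4.83
tcp_pos: [0.5801, -0.0517, -0.0295]
orientation: [-0.14, 0.575, 0.8, 0.103]
wrist_force: [-0.9, 0.0, 6.6]
finger_gap: 0.0268
grip_force: 83.6
```

```bash
cat >> h.py <<'E'
def save_grasp(S,w):
    s,p,r=st();np.savez('gr.npz',S=r.inv().apply(np.array(S)-p),w=r.inv().apply(w))
def place(S,Rt):
    g=np.load('gr.npz');print('axis',Rt.apply(g['w']).round(3));goal(np.array(S)-Rt.apply(g['S']),Rt)
E
python3 - <<'E'
from h import *
save_grasp([.577,-.0465,.014],[np.cos(1.895),np.sin(1.895),0]);print(np.load('gr.npz')['S'],np.load('gr.npz')['w'])
Rf=down(1.895,.35-np.pi/2)
goal([.58,-.0517,.13],down(1.895,.35))
place([.56,-.13,.19],Rf)
E
```

```text
[ 0.02041657 -0.00109906 -0.03882364] [ 9.39565896e-01 -7.92468556e-04  3.42367199e-01]
shift [  54.6    0.5 -149.8] turn [0.004 0.001 0.   ] now [ 0.5801 -0.0517 -0.0295] j [-0.38  0.65 -0.05  1.09  0.27  0.83] gap 0.0268 F [-0.9  0.   6.6]
axis [-0.001  0.    -1.   ]
shift [ -27.4  -42.  -250. ] turn [ 0.003 -1.57  -0.002] now [ 0.5801 -0.0517 -0.0295] j [-0.38  0.65 -0.05  1.09  0.27  0.83] gap 0.0268 F [-0.9  0.   6.6]
```

Emit:
{"op": "apply_moves", "data": {"rows": [{"xyz": [5,0,-20],"turn": [0,0,0],"grip": 0.2},{"xyz": [15,0,-45],"turn": [0,0,0],"grip": 0.2},{"xyz": [25,0,-75],"turn": [0,0,0],"grip": 0.2},{"xyz": [35,0,-105],"turn": [0,0,0],"grip": 0.2},{"xyz": [45,0,-130],"turn": [0,0,0],"grip": 0.2},{"xyz": [55,0,-150],"turn": [0,0,0],"grip": 0.2},{"xyz": [55,0,-150],"turn": [0,0,0],"grip": 0.2}]}}

```text
clock: 5.42
tcp_pos: [0.5813, -0.0521, 0.1336]
orientation: [-0.137, 0.575, 0.8, 0.103]
wrist_force: [-0.2, -0.0, -3.2]
finger_gap: 0.0266
grip_force: 79.5
```

Run:
```python
from h import *
place([.56,-.13,.19],down(1.895,.35-np.pi/2))
```

```text
axis [-0.001  0.    -1.   ]
shift [-82.8 -43.3 -96.3] turn [ 0.008 -1.566 -0.004] now [ 0.5813 -0.0521  0.1336] j [-0.38  0.52  0.15  1.42  0.27  0.83] gap 0.0266 F [-0.2 -0.  -3.2]
```

Emit:
{"op": "apply_moves", "data": {"rows": [{"xyz": [-20,-10,-35],"turn": [0,-0.12,0],"grip": 0.2},{"xyz": [-40,-20,-70],"turn": [0,-0.24,0],"grip": 0.2},{"xyz": [-60,-30,-96],"turn": [0,-0.36,0],"grip": 0.2},{"xyz": [-83,-43,-96],"turn": [0,-0.48,0],"grip": 0.2},{"xyz": [-83,-43,-96],"turn": [0,-0.6,0],"grip": 0.2},{"xyz": [-83,-43,-96],"turn": [0,-0.72,0],"grip": 0.2},{"xyz": [-83,-43,-96],"turn": [0,-0.84,0],"grip": 0.2},{"xyz": [-83,-43,-96],"turn": [0,-0.96,0],"grip": 0.2},{"xyz": [-83,-43,-96],"turn": [0,-1.08,0],"grip": 0.2},{"xyz": [-83,-43,-96],"turn": [0,-1.2,0],"grip": 0.2},{"xyz": [-83,-43,-96],"turn": [0,-1.32,0],"grip": 0.2},{"xyz": [-83,-43,-96],"turn": [0,-1.44,0],"grip": 0.2}]}}

```text
clock: 6.42
tcp_pos: [0.5722, -0.1692, 0.1897]
orientation: [0.423, 0.499, 0.694, -0.303]
wrist_force: [1.1, -0.1, -3.8]
finger_gap: 0.0267
grip_force: 80.1
```

Run:
```python
from h import *
place([.56,-.13,.19],down(1.895,.35-np.pi/2))
place([.5527,-.261,.16],down(1.895,.35-np.pi/2))
```

```text
axis [-0.001  0.    -1.   ]
shift [-6.6  2.  -0.6] turn [ 0.002 -0.127 -0.001] now [ 0.5722 -0.1692  0.1897] j [ 0.07  0.21 -0.64  0.26 -1.03  1.05] gap 0.0267 F [ 1.1 -0.1 -3.8]
axis [-0.001  0.    -1.   ]
shift [-35.9 -46.8 121.3] turn [ 0.002 -0.127 -0.001] now [ 0.5722 -0.1692  0.1897] j [ 0.07  0.21 -0.64  0.26 -1.03  1.05] gap 0.0267 F [ 1.1 -0.1 -3.8]
```

Emit:
{"op": "apply_moves", "data": {"rows": [{"xyz": [-10,-10,30],"turn": [0,-0.127,0],"grip": 0.2},{"xyz": [-20,-25,60],"turn": [0,-0.127,0],"grip": 0.2},{"xyz": [-30,-38,95],"turn": [0,-0.127,0],"grip": 0.2},{"xyz": [-36,-47,121],"turn": [0,-0.127,0],"grip": 0.2},{"xyz": [-36,-47,121],"turn": [0,-0.127,0],"grip": 0.2},{"xyz": [-36,-47,121],"turn": [0,-0.127,0],"grip": 0.2},{"xyz": [-36,-47,121],"turn": [0,-0.127,0],"grip": 0.2}]}}

```text
clock: 7.0
tcp_pos: [0.5657, -0.3037, 0.1631]
orientation: [0.462, 0.48, 0.667, -0.334]
wrist_force: [0.5, 0.2, -3.0]
finger_gap: 0.0267
grip_force: 80.4
```

Run:
```python
from h import *
place([.5527,-.261,.16],down(1.895,.35-np.pi/2))
d=grab('scene');b=grab('wrist');t=grab('top')
c=cv2.resize(d['color'][160:330,120:310],None,fx=3,fy=3)
w=cv2.resize(b['color'],(400,300));tt=cv2.resize(t['color'][140:260,330:430],None,fx=2,fy=2)
I=np.zeros((600,800,3),np.uint8);I[:510,:570]=c;I[:240,590:790]=tt
cv2.imwrite('pics/s2.png',I);cv2.imwrite('pics/w3.png',b['color'])
```

```text
axis [-0.001  0.    -1.   ]
shift [-2.1  2.4 -2.1] turn [-0.003 -0.007  0.001] now [ 0.5657 -0.3037  0.1631] j [-0.19  0.3  -0.91 -0.55 -0.96  0.56] gap 0.0267 F [ 0.5  0.2 -3. ]
```

View pics/s2.png

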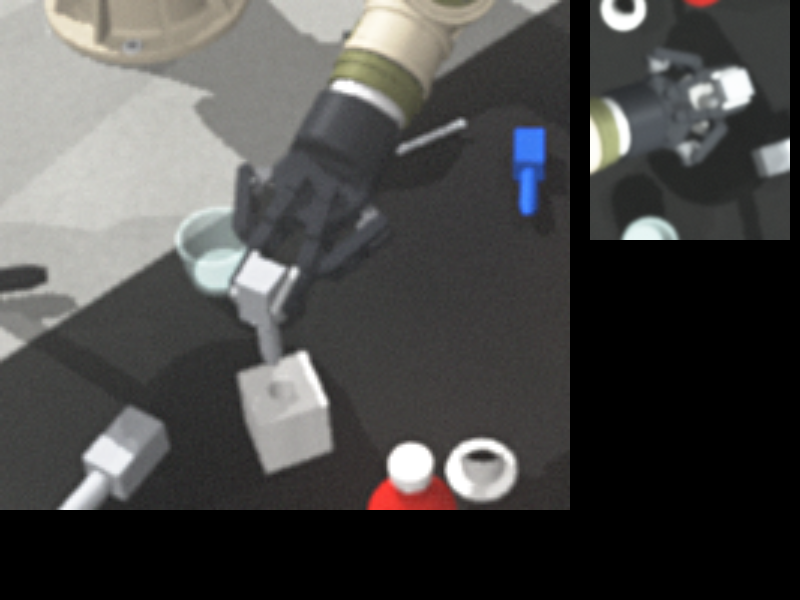

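The scene crop shows the pin upright in the hand, with its tip at crop (271,360), just above the rest block and its hole at crop (281,391). I'm measuring the shank axis from the depth clouds.

Run:
```python
from h import *
d=dict(np.load('scene.npz'));P=cloud(d);P[d['z_map']<.1]=np.nan
print('rest hole via scene',ray(d,120+281.5/3-.33,160+391/3-.33,.065))
cam=np.linalg.inv(d['view'])[:3,3]
v=np.array([.5527,-.261])-cam[:2];v/=np.linalg.norm(v)
m=(np.hypot(P[...,0]-.5527,P[...,1]+.261)<.03)&(P[...,2]>.1)
for a in np.arange(.09,.21,.01):
    k=m&(P[...,2]>=a)&(P[...,2]<a+.01);q=P[k]
    if len(q): 
        s=(q[:,:2]-[.5527,-.261])@[-v[1],v[0]];t=(q[:,:2]-[.5527,-.261])@v
        print('%.3f n%d side mid %.4f (%.4f..%.4f) depthwise near %.4f med %.4f'%(a,len(q),(s.min()+s.max())/2,s.min(),s.max(),t.min(),np.median(t)))
m=(np.hypot(P[...,0]-.5527,P[...,1]+.261)<.045)&(abs(P[...,2]-.065)<.004);q=P[m];print('block top via scene',len(q),cv2.minAreaRect(q[:,:2].astype(np.float32)),v)
t=dict(np.load('top.npz'));P=cloud(t);P[t['z_map']<.1]=np.nan
m=(np.hypot(P[...,0]-.5527,P[...,1]+.261)<.04)&(P[...,2]>.195)&(P[...,2]<.215);q=P[m];print('head top',len(q),np.median(q,0),cv2.minAreaRect(q[:,:2].astype(np.float32)))
```

```text
rest hole via scene [ 0.55488288 -0.26356875  0.065     ]
0.100 n8 side mid 0.0039 (-0.0019..0.0097) depthwise near -0.0062 med -0.0038
0.110 n14 side mid 0.0045 (-0.0026..0.0117) depthwise near -0.0069 med -0.0049
0.120 n22 side mid 0.0037 (-0.0036..0.0109) depthwise near -0.0080 med -0.0055
0.130 n18 side mid 0.0047 (-0.0023..0.0117) depthwise near -0.0079 med -0.0055
0.140 n14 side mid 0.0039 (-0.0029..0.0107) depthwise near -0.0083 med -0.0064
0.160 n31 side mid 0.0072 (-0.0079..0.0223) depthwise near -0.0193 med -0.0126
0.170 n56 side mid 0.0006 (-0.0257..0.0268) depthwise near -0.0211 med -0.0126
0.180 n109 side mid -0.0008 (-0.0293..0.0277) depthwise near -0.0239 med -0.0118
0.190 n128 side mid -0.0034 (-0.0299..0.0230) depthwise near -0.0201 med -0.0049
0.200 n153 side mid -0.0033 (-0.0292..0.0226) depthwise near -0.0197 med -0.0006
block top via scene 427 ((0.5531376004219055, -0.26218411326408386), (0.05673697963356972, 0.0603804811835289), 68.88832092285156) [-0.84199132  0.53949107]
head top 272 [ 0.5524363  -0.25346216  0.20426171] ((0.5492334961891174, -0.2511374354362488), (0.05875306576490402, 0.04966385290026665), 19.96123504638672)
```

Run:
```python
from h import *
s,p,r=st();print(p)
for z in (-.03,-.05,-.091): goal(p+[.0026,.0019,z],down(1.895,.35-np.pi/2))
```

```text
[ 0.56818562 -0.30203029  0.16548339]
shift [28.5  3.   9.5] turn [ 0.001 -0.005 -0.   ] now [ 0.5682 -0.302   0.1655] j [-0.18  0.3  -0.91 -0.55 -0.96  0.56] gap 0.0267 F [ 1.1  0.2 -3.1]
shift [47.2  3.  16.5] turn [ 0.001 -0.005 -0.   ] now [ 0.5682 -0.302   0.1655] j [-0.18  0.3  -0.91 -0.55 -0.96  0.56] gap 0.0267 F [ 1.1  0.2 -3.1]
shift [85.7  3.  30.7] turn [ 0.001 -0.005 -0.   ] now [ 0.5682 -0.302   0.1655] j [-0.18  0.3  -0.91 -0.55 -0.96  0.56] gap 0.0267 F [ 1.1  0.2 -3.1]
```

Emit:
{"op": "apply_moves", "data": {"rows": [{"xyz": [9,0,3.5],"turn": [0,-0.005,0],"grip": 0.2},{"xyz": [19,0,7],"turn": [0,-0.005,0],"grip": 0.2},{"xyz": [28,0,10],"turn": [0,-0.005,0],"grip": 0.2},{"xyz": [34,0,12],"turn": [0,-0.005,0],"grip": 0.2},{"xyz": [40,0,14.5],"turn": [0,-0.005,0],"grip": 0.2},{"xyz": [47,0,17],"turn": [0,-0.005,0],"grip": 0.2},{"xyz": [47,0,17],"turn": [0,-0.005,0],"grip": 0.2},{"xyz": [47,0,17],"turn": [0,-0.005,0],"grip": 0.2}]}}

```text
clock: 7.82
tcp_pos: [0.5682, -0.3021, 0.1156]
orientation: [0.466, 0.478, 0.665, -0.334]
wrist_force: [0.1, 0.3, -3.8]
finger_gap: 0.0266
grip_force: 80.5
```

Emit:
{"op": "apply_moves", "data": {"rows": [{"xyz": [8,0,3],"turn": [0,0,0],"grip": 0.2},{"xyz": [16,0,6],"turn": [0,0,0],"grip": 0.2},{"xyz": [24,0,8.8],"turn": [0,0,0],"grip": 0.2},{"xyz": [32,0,11.7],"turn": [0,0,0],"grip": 0.2},{"xyz": [39,0,14.2],"turn": [0,0,0],"grip": 0.2},{"xyz": [39,0,14.2],"turn": [0,0,0],"grip": 0.2},{"xyz": [39,0,14.2],"turn": [0,0,0],"grip": 0.2}]}}

```text
clock: 8.4
tcp_pos: [0.5682, -0.3023, 0.0744]
orientation: [0.466, 0.479, 0.665, -0.335]
wrist_force: [-0.1, 0.1, -3.0]
finger_gap: 0.0269
grip_force: 80.5
```

Emit:
{"op": "apply_moves", "data": {"rows": [{"xyz": [0,0,0],"turn": [0,0,0],"grip": 0.6},{"xyz": [0,0,0],"turn": [0,0,0],"grip": 0.7},{"xyz": [0,0,0],"turn": [0,0,0],"grip": 0.7},{"xyz": [0,0,0],"turn": [0,0,0],"grip": 0.7},{"xyz": [0,0,-5],"turn": [0,0,0],"grip": 0.7},{"xyz": [0,0,-15],"turn": [0,0,0],"grip": 0.7},{"xyz": [0,0,-35],"turn": [0,0,0],"grip": 0.7},{"xyz": [0,0,-60],"turn": [0,0,0],"grip": 0.7},{"xyz": [0,0,-90],"turn": [0,0,0],"grip": 0.7},{"xyz": [0,0,-120],"turn": [0,0,0],"grip": 0.7},{"xyz": [-10,0,-140],"turn": [0,0,0],"grip": 0.7},{"xyz": [-10,0,-140],"turn": [0,0,0],"grip": 0.7}]}}

```text
clock: 9.4
tcp_pos: [0.528, -0.1783, 0.1349]
orientation: [0.467, 0.478, 0.665, -0.333]
wrist_force: [1.7, 0.7, 0.4]
finger_gap: 0.0598
grip_force: 0.0
```

Run:
```python
from h import *
d=grab('top');P=cloud(d);P[d['z_map']<.1]=np.nan
m=(np.hypot(P[...,0]-.5527,P[...,1]+.261)<.04)&(P[...,2]>.08);q=P[m];print('head',len(q),np.median(q,0),q[:,2].max(),cv2.minAreaRect(q[:,:2].astype(np.float32)))
# next: raise then go above turntable
az=1.584
for a in (az,az+np.pi): goal([.5777,.257,.25],down(a+np.pi/2)); 
for a in (az,az+np.pi): goal([.5777,.257,.25],down(a)); 
b=grab('wrist');c=cv2.resize(d['color'][140:260,330:430],None,fx=4,fy=4);cv2.imwrite('pics/r1.png',c)
```

```text
head 170 [ 0.55077004 -0.25727354  0.10889258] 0.11397870207114913 ((0.5520568490028381, -0.2605289816856384), (0.027510374784469604, 0.028222890570759773), 18.426490783691406)
shift [  27.5  186.9 -412.7] turn [-0.759  1.053 -1.092] now [ 0.5289 -0.1791  0.1341] j [ 0.09  0.31 -0.89 -0.21 -1.15  0.95] gap 0.0597 F [ 0.6  0.6 -0.3]
shift [  27.5  186.9 -412.7] turn [1.135 0.818 1.612] now [ 0.5289 -0.1791  0.1341] j [ 0.09  0.31 -0.89 -0.21 -1.15  0.95] gap 0.0597 F [ 0.6  0.6 -0.3]
shift [  27.5  186.9 -412.7] turn [0.197 1.212 0.27 ] now [ 0.5289 -0.1791  0.1341] j [ 0.09  0.31 -0.89 -0.21 -1.15  0.95] gap 0.0597 F [ 0.6  0.6 -0.3]
shift [  27.5  186.9 -412.7] turn [-1.65   0.268 -2.355] now [ 0.5289 -0.1791  0.1341] j [ 0.09  0.31 -0.89 -0.21 -1.15  0.95] gap 0.0597 F [ 0.6  0.6 -0.3]
```

View pics/r1.png

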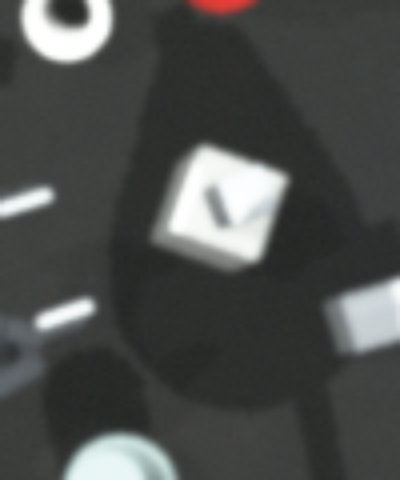

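The pin is seated: the head top is at 110 mm, centred at (0.552,-0.2605), yaw 18.4°. The crop shows it standing in the block and the open fingers clear at the left. Next is the collar fin.

Emit:
{"op": "apply_moves", "data": {"rows": [{"xyz": [2,13,-30],"turn": [0,0,0],"grip": 0.7},{"xyz": [27,187,-413],"turn": [-0.759,1.053,-1.092],"grip": 0.7},{"xyz": [27,187,-413],"turn": [-0.759,1.053,-1.092],"grip": 0.7},{"xyz": [27,187,-413],"turn": [-0.759,1.053,-1.092],"grip": 0.7},{"xyz": [27,187,-413],"turn": [-0.759,1.053,-1.092],"grip": 0.7},{"xyz": [27,187,-413],"turn": [-0.759,1.053,-1.092],"grip": 0.7},{"xyz": [27,187,-413],"turn": [-0.759,1.053,-1.092],"grip": 0.7},{"xyz": [27,187,-413],"turn": [-0.759,1.053,-1.092],"grip": 0.7},{"xyz": [27,187,-413],"turn": [-0.759,1.053,-1.092],"grip": 0.7},{"xyz": [27,187,-413],"turn": [-0.759,1.053,-1.092],"grip": 0.7},{"xyz": [27,187,-413],"turn": [-0.759,1.053,-1.092],"grip": 0.7},{"xyz": [27,187,-413],"turn": [-0.759,1.053,-1.092],"grip": 0.7}]}}

```text
clock: 10.5
tcp_pos: [0.5807, 0.2597, 0.2485]
orientation: [0.103, 0.099, 0.987, -0.071]
wrist_force: [1.2, -0.5, 0.9]
finger_gap: 0.0595
grip_force: 0.0
```

Run:
```python
from h import *
goal([.5777,.257,.16],down(3.155))
```

```text
shift [21.6  7.4 85.7] turn [-0.144  0.205 -0.213] now [0.5807 0.2597 0.2485] j [ 0.41  0.34  0.18  1.3  -0.22  0.6 ] gap 0.0595 F [ 1.2 -0.5  0.9]
```

Emit:
{"op": "apply_moves", "data": {"rows": [{"xyz": [5,2,25],"turn": [-0.05,0.07,-0.07],"grip": 0.7},{"xyz": [15,5,50],"turn": [-0.1,0.14,-0.15],"grip": 0.7},{"xyz": [21.6,7.4,75],"turn": [-0.144,0.205,-0.213],"grip": 0.7},{"xyz": [21.6,7.4,85.7],"turn": [-0.144,0.205,-0.213],"grip": 0.7},{"xyz": [21.6,7.4,85.7],"turn": [-0.144,0.205,-0.213],"grip": 0.7},{"xyz": [21.6,7.4,85.7],"turn": [-0.144,0.205,-0.213],"grip": 0.7},{"xyz": [21.6,7.4,85.7],"turn": [-0.144,0.205,-0.213],"grip": 0.7}]}}

```text
clock: 11.08
tcp_pos: [0.5755, 0.2526, 0.1604]
orientation: [0.001, -0.003, 1.0, -0.003]
wrist_force: [-0.6, 0.0, 0.4]
finger_gap: 0.0598
grip_force: 0.0
```

Run:
```python
from h import *
d=grab('wrist');P,Q=wcloud(d);cv2.imwrite('pics/w4.png',d['color'])
near=np.hypot(P[...,0]-.578,P[...,1]-.257)<.06
m=near&(P[...,2]>.098)&(P[...,2]<.11);q=P[m];print('fin',m.sum(),cv2.minAreaRect(q[:,:2].astype(np.float32)),np.median(q,0));t=Q[m];print('tool',(t.min(0)+t.max(0))/2)
goal([.5777,.257,.034],down(3.155))
```

```text
fin 1897 ((0.5789285898208618, 0.2596808075904846), (0.06979792565107346, 0.015670811757445335), 0.4042089581489563) [0.57664252 0.2594666  0.1030828 ]
tool [-3.26196305  7.07257386 59.27581856]
shift [ -1.8   4.8 127.1] turn [-0.006  0.003 -0.007] now [0.5755 0.253  0.1611] j [ 0.29  0.43  0.13  1.27 -0.01  0.28] gap 0.0595 F [0.2 0.1 0.1]
```

View pics/w4.png

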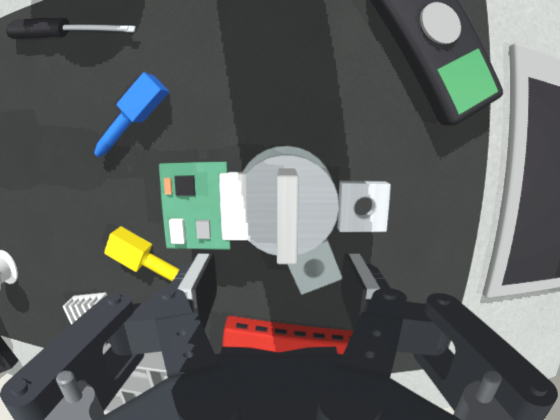

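The wrist view shows the fin top centred at (288,216), the collar hole at (364,207) and the stand hole at (314,267). The fingers straddle the fin in line with its faces.

Run:
```python
from h import *
d=dict(np.load('wrist.npz'));c=np.array([.5785,.2588])
for n,u,v,h in (('collar',364,207,.063),('stand',314,267,.05)):
    q=ray(d,u,v,h,True);e=(q-[*c,0])[:2];print(n,q,np.hypot(*e),np.arctan2(e[1],e[0]))
goal([.5784,.2585,.034],down(3.150))
```

```text
collar [0.57777261 0.32814961 0.063     ] 0.06935342668278119 1.5812847516371105
stand [0.64132926 0.28731787 0.05      ] 0.06899844390193158 0.4260880369440935
shift [ -2.5   6.3 127.1] turn [-0.006  0.003 -0.002] now [0.5755 0.253  0.1611] j [ 0.29  0.43  0.13  1.27 -0.01  0.28] gap 0.0595 F [0.2 0.1 0.1]
```

Emit:
{"op": "apply_moves", "data": {"rows": [{"xyz": [-3,6,25],"turn": [-0.006,0,0],"grip": 0.7},{"xyz": [-3,6,50],"turn": [-0.006,0,0],"grip": 0.7},{"xyz": [-3,6,75],"turn": [-0.006,0,0],"grip": 0.7},{"xyz": [-3,6,95],"turn": [-0.006,0,0],"grip": 0.7},{"xyz": [-3,6,110],"turn": [-0.006,0,0],"grip": 0.7},{"xyz": [-3,6,120],"turn": [-0.006,0,0],"grip": 0.7},{"xyz": [-3,6,126],"turn": [-0.006,0,0],"grip": 0.7},{"xyz": [-3,6,126],"turn": [-0.006,0,0],"grip": 0.7}]}}

```text
clock: 11.8
tcp_pos: [0.5774, 0.2578, 0.0334]
orientation: [-0.0, -0.004, 1.0, -0.0]
wrist_force: [0.4, 0.0, 0.4]
finger_gap: 0.06
grip_force: 0.0
```

Emit:
{"op": "apply_moves", "data": {"rows": [{"xyz": [0,0,0],"turn": [0,0,0],"grip": 0.1},{"xyz": [0,0,0],"turn": [0,0,0],"grip": 0.1},{"xyz": [0,0,0],"turn": [0,0,0],"grip": 0.1},{"xyz": [0,0,0],"turn": [0,0,0],"grip": 0.1},{"xyz": [0,0,0],"turn": [0,0,0],"grip": 0.1},{"xyz": [0,0,0],"turn": [0,0,0],"grip": 0.1}], "force": 40}}

```text
clock: 12.3
tcp_pos: [0.5787, 0.2586, 0.0348]
orientation: [0.001, -0.004, 1.0, 0.001]
wrist_force: [-0.2, 5.4, 5.5]
finger_gap: 0.0156
grip_force: 41.3
```

Emit:
{"op": "apply_moves", "data": {"rows": [{"xyz": [0,0,0],"turn": [0,0,0.08],"grip": 0.1},{"xyz": [0,0,0],"turn": [0,0,0.19],"grip": 0.1},{"xyz": [0,0,0],"turn": [0,0,0.3],"grip": 0.1},{"xyz": [0,0,0],"turn": [0,0,0.41],"grip": 0.1},{"xyz": [0,0,0],"turn": [0,0,0.52],"grip": 0.1},{"xyz": [0,0,0],"turn": [0,0,0.63],"grip": 0.1},{"xyz": [0,0,0],"turn": [0,0,0.74],"grip": 0.1},{"xyz": [0,0,0],"turn": [0,0,0.85],"grip": 0.1},{"xyz": [0,0,0],"turn": [0,0,0.96],"grip": 0.1},{"xyz": [0,0,0],"turn": [0,0,1.06],"grip": 0.1},{"xyz": [0,0,0],"turn": [0,0,1.12],"grip": 0.1},{"xyz": [0,0,0],"turn": [0,0,1.155],"grip": 0.1}]}}

```text
clock: 13.3
tcp_pos: [0.5791, 0.2593, 0.0348]
orientation: [0.0, 0.544, 0.839, 0.002]
wrist_force: [2.0, 8.2, 3.7]
finger_gap: 0.0155
grip_force: 41.0
```

Emit:
{"op": "apply_moves", "data": {"rows": [{"xyz": [0,0,0],"turn": [0,0,0],"grip": 0.1},{"xyz": [0,0,0],"turn": [0,0,0],"grip": 0.1},{"xyz": [0,0,0],"turn": [0,0,0],"grip": 0.1}]}}

```text
clock: 13.55
tcp_pos: [0.5791, 0.2593, 0.0348]
orientation: [0.0, 0.543, 0.84, 0.002]
wrist_force: [1.0, 7.6, 3.7]
finger_gap: 0.0154
grip_force: 41.1
```

Run:
```python
from h import *
d=grab('wrist');cv2.imwrite('pics/w5.png',d['color']);s,p,r=st();x=r.as_matrix()[:,0];print(p,'az',np.arctan2(x[1],x[0]),s['wrist_force'],s['ft_torque'],s['joint_pos'])
```

```text
[0.57910816 0.25930327 0.03478892] az 1.9942138310091175 [0.38140271 7.66793071 4.06331102] [ 0.96559553  0.12991528 -0.05342712] [ 0.29347772  0.51203612 -0.06235975  0.99360568  0.00206603  1.44086199]
```

View pics/w5.png

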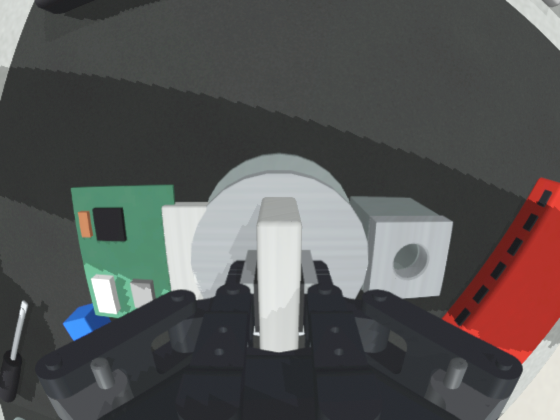

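The wrist view shows the collar lug at (410,261) sitting over the stand lug. The tool azimuth gives a collar azimuth of 0.423 against the stand's 0.424–0.426. I'm releasing the fin and rising.

Emit:
{"op": "apply_moves", "data": {"rows": [{"xyz": [0,0,0],"turn": [0,0,0],"grip": 0.5},{"xyz": [0,0,0],"turn": [0,0,0],"grip": 0.6},{"xyz": [0,0,0],"turn": [0,0,0],"grip": 0.6},{"xyz": [0,0,0],"turn": [0,0,0],"grip": 0.6},{"xyz": [0,0,-15],"turn": [0,0,0],"grip": 0.6},{"xyz": [0,0,-40],"turn": [0,0,0],"grip": 0.6},{"xyz": [0,0,-70],"turn": [0,0,0],"grip": 0.6},{"xyz": [0,0,-100],"turn": [0,0,0],"grip": 0.6},{"xyz": [0,0,-140],"turn": [0,0,0],"grip": 0.6},{"xyz": [0,0,-160],"turn": [0,0,0],"grip": 0.6},{"xyz": [0,0,-160],"turn": [0,0,0],"grip": 0.6}]}}

```text
clock: 14.52
tcp_pos: [0.5808, 0.2578, 0.1996]
orientation: [0.003, 0.543, 0.839, 0.003]
wrist_force: [1.2, -0.0, 0.4]
finger_gap: 0.0514
grip_force: 0.0
```

Run:
```python
from h import *
d=grab('wrist');P,Q=wcloud(d);cv2.imwrite('pics/w6.png',d['color'])
m=(np.hypot(P[...,0]-.578,P[...,1]-.258)<.05)&(P[...,2]>.098)&(P[...,2]<.11);q=P[m];rf=cv2.minAreaRect(q[:,:2].astype(np.float32));print('fin',rf)
# collar lug hole: dark pixels in lug near expected
e=np.array([.6419,.287]);K=d['camera_matrix']
def proj(X):
    c=d['view'][:3,:3]@X+d['view'][:3,3];r=np.hypot(c[0],c[1]);t=np.arctan2(r,c[2]);return K[0,2]+K[0,0]*t*c[0]/r,K[1,2]+K[1,1]*t*c[1]/r
print('expected px',proj(np.array([*e,.063])))
m=(np.hypot(P[...,0]-e[0],P[...,1]-e[1])<.035)&(abs(P[...,2]-.063)<.004);q=P[m];print('lug',m.sum(),cv2.minAreaRect(q[:,:2].astype(np.float32)))
goal([.5525,-.261,.16],down(3.466))
```

```text
fin ((0.5788934826850891, 0.2596394121646881), (0.01550788152962923, 0.0700247511267662), 24.46257781982422)
expected px (np.float64(345.2006091194545), np.float64(193.38770029133858))
lug 1892 ((0.6370282769203186, 0.28540539741516113), (0.05838903412222862, 0.04361334815621376), 24.878250122070312)
shift [-461.9 -237.5   36.1] turn [ 0.003  0.004 -1.473] now [0.5798 0.2576 0.1966] j [ 0.29  0.43  0.21  1.35 -0.    1.44] gap 0.0515 F [ 0.7 -0.3 -0.3]
```

The fin angle is now 24.5° (0.427 rad), which matches the stand lug's 0.425. The collar is aligned, so I'm going back to the pin.

Emit:
{"op": "apply_moves", "data": {"rows": [{"xyz": [-462,-237,10],"turn": [0,0,-1.473],"grip": 0.7},{"xyz": [-462,-237,10],"turn": [0,0,-1.473],"grip": 0.7},{"xyz": [-462,-237,10],"turn": [0,0,-1.473],"grip": 0.7},{"xyz": [-462,-237,10],"turn": [0,0,-1.473],"grip": 0.7},{"xyz": [-462,-237,10],"turn": [0,0,-1.473],"grip": 0.7},{"xyz": [-462,-237,10],"turn": [0,0,-1.473],"grip": 0.7},{"xyz": [-462,-237,10],"turn": [0,0,-1.473],"grip": 0.7},{"xyz": [-462,-237,10],"turn": [0,0,-1.473],"grip": 0.7},{"xyz": [-462,-237,10],"turn": [0,0,-1.473],"grip": 0.7},{"xyz": [-462,-237,10],"turn": [0,0,-1.473],"grip": 0.7},{"xyz": [-462,-237,10],"turn": [0,0,-1.473],"grip": 0.7},{"xyz": [-462,-237,10],"turn": [0,0,-1.473],"grip": 0.7}]}}

```text
clock: 15.57
tcp_pos: [0.5525, -0.2128, 0.1828]
orientation: [-0.002, -0.132, 0.991, 0.001]
wrist_force: [1.2, 0.9, 1.0]
finger_gap: 0.0599
grip_force: 0.0
```

Run:
```python
from h import *
goal([.5525,-.261,.16],down(3.466))
```

```text
shift [ 12.5 -46.6  22.8] turn [ 0.002 -0.003 -0.06 ] now [ 0.5525 -0.2128  0.1828] j [-0.5   0.35  0.07  1.29 -0.   -0.77] gap 0.0599 F [1.2 0.9 1. ]
```

Emit:
{"op": "apply_moves", "data": {"rows": [{"xyz": [12,-30,10],"turn": [0,0,-0.06],"grip": 0.7},{"xyz": [12,-47,23],"turn": [0,0,-0.06],"grip": 0.7},{"xyz": [12,-47,23],"turn": [0,0,-0.06],"grip": 0.7},{"xyz": [12,-47,23],"turn": [0,0,-0.06],"grip": 0.7},{"xyz": [12,-47,23],"turn": [0,0,-0.06],"grip": 0.7},{"xyz": [12,-47,23],"turn": [0,0,-0.06],"grip": 0.7}]}}

```text
clock: 16.07
tcp_pos: [0.5543, -0.2585, 0.1618]
orientation: [-0.001, -0.16, 0.987, 0.0]
wrist_force: [0.3, 0.4, 0.0]
finger_gap: 0.06
grip_force: 0.0
```

Run:
```python
from h import *
d=grab('wrist');P,Q=wcloud(d)
m=(np.hypot(P[...,0]-.5525,P[...,1]+.261)<.03)&(P[...,2]>.104)&(P[...,2]<.116);q=P[m];print('head',m.sum(),cv2.minAreaRect(q[:,:2].astype(np.float32)),np.median(q[:,2]))
m=(np.hypot(P[...,0]-.5525,P[...,1]+.261)<.045)&(abs(P[...,2]-.065)<.004);q=P[m];print('block',m.sum(),cv2.minAreaRect(q[:,:2].astype(np.float32)))
goal([.5525,-.261,.032],down(3.466))
```

```text
head 1415 ((0.5542204976081848, -0.2595887780189514), (0.02815908007323742, 0.028082020580768585), 19.29887580871582) 0.10812511120652601
block 2397 ((0.554773211479187, -0.25956404209136963), (0.05645861104130745, 0.056550875306129456), 68.78247833251953)
shift [  2.7  -1.7 130.1] turn [-0.    -0.001 -0.004] now [ 0.5546 -0.2585  0.1621] j [-0.57  0.4   0.08  1.25 -0.   -0.89] gap 0.0599 F [0.5 0.1 0.2]
```

Emit:
{"op": "apply_moves", "data": {"rows": [{"xyz": [1,-1,25],"turn": [0,0,0],"grip": 0.7},{"xyz": [1,-1,50],"turn": [0,0,0],"grip": 0.7},{"xyz": [1,-1,75],"turn": [0,0,0],"grip": 0.7},{"xyz": [1,-1,95],"turn": [0,0,0],"grip": 0.7},{"xyz": [1,-1,112],"turn": [0,0,0],"grip": 0.7},{"xyz": [1,-1,124],"turn": [0,0,0],"grip": 0.7},{"xyz": [1,-1,130],"turn": [0,0,0],"grip": 0.7},{"xyz": [1,-1,130],"turn": [0,0,0],"grip": 0.5},{"xyz": [1,-1,130],"turn": [0,0,0],"grip": 0.2},{"xyz": [1,-1,130],"turn": [0,0,0],"grip": 0.2},{"xyz": [1,-1,130],"turn": [0,0,0],"grip": 0.2},{"xyz": [1,-1,130],"turn": [0,0,0],"grip": 0.2}], "force": 80}}

```text
clock: 17.12
tcp_pos: [0.5547, -0.2613, 0.0332]
orientation: [0.001, -0.159, 0.987, -0.001]
wrist_force: [0.5, 2.0, 3.8]
finger_gap: 0.027
grip_force: 79.4
```

Run:
```python
from h import *
goal([.5540,-.2597,.14],down(3.471))
```

```text
shift [ 1.000e-01  1.500e+00 -1.068e+02] turn [-0.002  0.001 -0.01 ] now [ 0.5547 -0.2613  0.0332] j [-0.57  0.48 -0.13  0.97 -0.   -0.89] gap 0.027 F [0.5 2.  3.8]
```

Emit:
{"op": "apply_moves", "data": {"rows": [{"xyz": [0,0,-10],"turn": [0,0,0],"grip": 0.2},{"xyz": [0,0,-25],"turn": [0,0,0],"grip": 0.2},{"xyz": [0,0,-45],"turn": [0,0,0],"grip": 0.2},{"xyz": [0,0,-70],"turn": [0,0,0],"grip": 0.2},{"xyz": [0,0,-100],"turn": [0,0,0],"grip": 0.2},{"xyz": [0,0,-127],"turn": [0,0,0],"grip": 0.2},{"xyz": [0,0,-127],"turn": [0,0,0],"grip": 0.2}]}}

```text
clock: 17.7
tcp_pos: [0.5563, -0.2629, 0.1654]
orientation: [0.003, -0.159, 0.987, -0.003]
wrist_force: [2.4, -0.6, -1.8]
finger_gap: 0.0273
grip_force: 79.8
```

Run:
```python
from h import *
goal([.642,.2875,.155],down(3.566))
```

```text
shift [-254.   495.8    7.7] turn [-0.008  0.004 -0.105] now [ 0.5563 -0.2629  0.1654] j [-0.57  0.39  0.08  1.25 -0.   -0.89] gap 0.0273 F [ 2.4 -0.6 -1.8]
```

Emit:
{"op": "apply_moves", "data": {"rows": [{"xyz": [-9,18,1],"turn": [0,0,-0.01],"grip": 0.2},{"xyz": [-27,53,2],"turn": [0,0,-0.02],"grip": 0.2},{"xyz": [-45,88,3],"turn": [0,0,-0.03],"grip": 0.2},{"xyz": [-63,123,4],"turn": [0,0,-0.04],"grip": 0.2},{"xyz": [-81,158,5],"turn": [0,0,-0.05],"grip": 0.2},{"xyz": [-99,193,6],"turn": [0,0,-0.06],"grip": 0.2},{"xyz": [-117,228,6],"turn": [0,0,-0.07],"grip": 0.2},{"xyz": [-135,263,6],"turn": [0,0,-0.08],"grip": 0.2},{"xyz": [-153,298,6],"turn": [0,0,-0.09],"grip": 0.2},{"xyz": [-171,333,6],"turn": [0,0,-0.1],"grip": 0.2},{"xyz": [-189,368,6],"turn": [0,0,-0.105],"grip": 0.2},{"xyz": [-207,403,6],"turn": [0,0,-0.105],"grip": 0.2}]}}

```text
clock: 18.7
tcp_pos: [0.623, 0.1882, 0.1511]
orientation: [-0.002, -0.211, 0.978, -0.0]
wrist_force: [0.4, -0.6, -3.5]
finger_gap: 0.0273
grip_force: 79.7
```

Run:
```python
from h import *
goal([.642,.2875,.155],down(3.566))
```

```text
shift [-58.2  82.7  -4.1] turn [ 0.    -0.003 -0.   ] now [0.623  0.1882 0.1511] j [ 0.17  0.48  0.18  1.28 -0.   -0.25] gap 0.0273 F [ 0.4 -0.6 -3.5]
```

Emit:
{"op": "apply_moves", "data": {"rows": [{"xyz": [-16,24,-4],"turn": [0,0,0],"grip": 0.2},{"xyz": [-32,46,-4],"turn": [0,0,0],"grip": 0.2},{"xyz": [-44,64,-4],"turn": [0,0,0],"grip": 0.2},{"xyz": [-52,75,-4],"turn": [0,0,0],"grip": 0.2},{"xyz": [-58,83,-4],"turn": [0,0,0],"grip": 0.2},{"xyz": [-58,83,-4],"turn": [0,0,0],"grip": 0.2},{"xyz": [-58,83,-4],"turn": [0,0,0],"grip": 0.2},{"xyz": [-58,83,-4],"turn": [0,0,0],"grip": 0.2},{"xyz": [-58,83,-4],"turn": [0,0,0],"grip": 0.2}]}}

```text
clock: 19.45
tcp_pos: [0.6425, 0.2847, 0.1562]
orientation: [-0.001, -0.21, 0.978, -0.0]
wrist_force: [0.5, 0.2, -3.4]
finger_gap: 0.0272
grip_force: 79.7
```

Run:
```python
from h import *
goal([.642,.2875,.155],down(3.566))
d=grab('wrist');cv2.imwrite('pics/w7.png',d['color']);s=grab('scene');P=cloud(s);P[s['z_map']<.1]=np.nan
print('cam',np.linalg.inv(s['view'])[:3,3])
c=cv2.resize(s['color'][110:240,300:420],None,fx=3,fy=3)
I=np.zeros((420,560+360,3),np.uint8);I[:,:560]=d['color'];I[:390,560:]=c;cv2.imwrite('pics/both.png',cv2.resize(I,(800,365)))
```

```text
shift [-0.7  2.7  1.2] turn [-0.    -0.002 -0.002] now [0.6425 0.2847 0.1562] j [ 0.3   0.59  0.37  1.35 -0.   -0.12] gap 0.0272 F [ 0.5  0.2 -3.4]
cam [ 1.15680247 -0.64806799  1.01513585]
```

View pics/both.png

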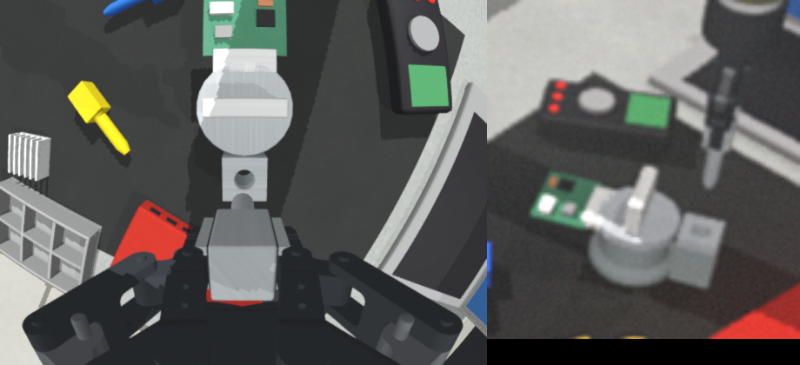

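The wrist half shows the lug hole at about (281,206) in full-image pixels, with the pin tip just below it at about (278,226). The scene half shows the collar lug stacked squarely over the stand lug. That was my last picture, so from here I work from numbers only.

Run:
```python
from h import *
d=dict(np.load('wrist.npz'));P,Q=wcloud(d);g=d['color'].max(2)
m=np.zeros(g.shape,np.uint8);m[190:222,262:300]=g[190:222,262:300]<110
n,l,s,c=cv2.connectedComponentsWithStats(m);print(s[1:],c[1:].round(1))
print('row204',g[204,255:308:2],'col281',g[180:240:2,281])
# hole pixels: depth below lug top
low=np.zeros(g.shape,bool);low[185:225,262:300]=P[185:225,262:300,2]<.058
print('low',low.sum(),P[low].mean(0) if low.any() else '')
v,u=np.nonzero(low);print(u.min(),u.max(),v.min(),v.max())
# lug top square
m=(np.hypot(P[...,0]-.642,P[...,1]-.2875)<.04)&(abs(P[...,2]-.063)<.0035);print('lug',cv2.minAreaRect(P[m][:,:2].astype(np.float32)))
# fin
m=(np.hypot(P[...,0]-.578,P[...,1]-.258)<.05)&(P[...,2]>.098)&(P[...,2]<.11);print('fin',cv2.minAreaRect(P[m][:,:2].astype(np.float32)))
# shank surface in tool frame
k=(abs(Q[...,0])<12)&(abs(Q[...,1])<12)&(P[...,2]>.11)&(P[...,2]<.185)
for a in (.12,.13,.14,.15,.16,.17):
    j=k&(P[...,2]>=a)&(P[...,2]<a+.01)
    if j.any(): q=Q[j];print(a,j.sum(),'x max',q[:,0].max().round(1),'y',q[:,1].min().round(1),q[:,1].max().round(1))
v,u=np.nonzero(k&(P[...,2]<.15));print('tip px',v.min(),u[v==v.min()],'P',P[k&(P[...,2]<.15)][:,2].min())
```

```text
[[270 196  18  18 209]] [[277.8 203.8]]
row204 [124 183 184 184 184 184 184 152  94  94  96  97 100 105 111 116 120 122
 141 173 183 183 184 183 183 183 105] col281 [125 182 185 186 189 185 183 168  55  42  48 102 105 105 105 105 106 126
 123 162 184 143 114 115 115 115 115 115 115 116]
low 395 [0.65001232 0.2912609  0.02710293]
270 292 195 216
lug ((0.6349359154701233, 0.2836877703666687), (0.06327985227108002, 0.04949824512004852), 23.763988494873047)
fin ((0.5792297124862671, 0.25946885347366333), (0.01636786386370659, 0.06991323083639145), 24.173614501953125)
0.13 33 x max 7.8 y -7.2 7.9
0.14 126 x max 8.1 y -7.1 8.7
0.15 134 x max 8.1 y -6.6 8.0
0.16 118 x max 8.1 y -5.7 7.1
0.17 6 x max 7.8 y -1.6 2.6
tip px 222 [276 277 278 279 280 281] P 0.13610707915839626
```

Run:
```python
from h import *
d=dict(np.load('wrist.npz'));s,p,r=st()
for a,b in ((281,205.5),(269.5,205.5),(292.5,205.5),(281,194.5),(281,216.5)): print(ray(d,a,b,.063,True).round(4))
print('from fin axis',(np.array([.5791,.2595])+.07*np.array([np.cos(.424),np.sin(.424)])).round(4))
h=ray(d,281,205.5,.063,True);pin=p+r.apply([.0001,.0006,0]);print('pin',pin);e=h-pin;e[2]=0
print('shift tool mm',r.inv().apply(e)*1000); goal(p,down(3.566))
```

```text
[0.6419 0.2875 0.063 ]
[0.6459 0.2786 0.063 ]
[0.6378 0.2964 0.063 ]
[0.6332 0.2836 0.063 ]
[0.6507 0.2915 0.063 ]
from fin axis [0.6429 0.2883]
pin [0.64226358 0.2854121  0.15648103]
shift tool mm [-4.96143958e-01  2.08533913e+00 -1.23894525e-03]
shift [0. 0. 0.] turn [-0.    -0.001 -0.002] now [0.6426 0.2849 0.1565] j [ 0.3   0.59  0.37  1.35 -0.   -0.12] gap 0.0274 F [-0.  -0.6 -3.1]
```

Emit:
{"op": "apply_moves", "data": {"rows": [{"xyz": [-0.6,2.3,15],"turn": [0,0,0],"grip": 0.2},{"xyz": [-0.6,2.3,30],"turn": [0,0,0],"grip": 0.2},{"xyz": [-0.6,2.3,42],"turn": [0,0,0],"grip": 0.2},{"xyz": [-0.6,2.3,48],"turn": [0,0,0],"grip": 0.2},{"xyz": [-0.6,2.3,50],"turn": [0,0,0],"grip": 0.2},{"xyz": [-0.6,2.3,50],"turn": [0,0,0],"grip": 0.2},{"xyz": [-0.6,2.3,50],"turn": [0,0,0],"grip": 0.2}]}}

```text
clock: 20.13
tcp_pos: [0.6426, 0.2883, 0.1072]
orientation: [0.0, -0.21, 0.978, -0.0]
wrist_force: [-0.4, 0.4, -3.9]
finger_gap: 0.0271
grip_force: 79.7
```

Run:
```python
from h import *
d=grab('wrist');P,Q=wcloud(d);g=d['color'].max(2);s,p,r=st()
e=np.array([.642,.2877]);near=(np.hypot(P[...,0]-e[0],P[...,1]-e[1])<.02)
low=near&(P[...,2]<.057);v,u=np.nonzero(low);print('low',len(u),u.min() if len(u) else '',u.max() if len(u) else '',v.min() if len(u) else '',v.max() if len(u) else '')
if len(u):
    c=(u.min()+u.max())/2;print('hole centre col ray (mid row)',ray(d,c,(v.min()+v.max())/2,.063,True),'inner edge',ray(d,c,v.min()-.5,.063,True),'cols at v', [ (k,u[v==k].min(),u[v==k].max()) for k in range(v.min(),v.max()+1,3)])
goal([.642,.2875,.1065],down(3.566))
```

```text
low 375 263 290 208 228
hole centre col ray (mid row) [0.64056124 0.28669463 0.063     ] inner edge [0.63363243 0.28357782 0.063     ] cols at v [(208, np.int64(273), np.int64(281)), (211, np.int64(268), np.int64(286)), (214, np.int64(265), np.int64(289)), (217, np.int64(264), np.int64(290)), (220, np.int64(263), np.int64(290)), (223, np.int64(264), np.int64(290)), (226, np.int64(266), np.int64(269))]
shift [ 1.1 -0.5  1. ] turn [-0.     0.001 -0.   ] now [0.6428 0.2884 0.1075] j [ 0.31  0.6   0.28  1.24 -0.   -0.12] gap 0.0271 F [ 1.2 -0.1 -2.5]
```

Emit:
{"op": "apply_moves", "data": {"rows": [{"xyz": [0.4,-1.1,5],"turn": [0,0,0],"grip": 0.2},{"xyz": [0.4,-1.1,10],"turn": [0,0,0],"grip": 0.2},{"xyz": [0.4,-1.1,15],"turn": [0,0,0],"grip": 0.2},{"xyz": [0.4,-1.1,20],"turn": [0,0,0],"grip": 0.2},{"xyz": [0.4,-1.1,25],"turn": [0,0,0],"grip": 0.2},{"xyz": [0.4,-1.1,30],"turn": [0,0,0],"grip": 0.2},{"xyz": [0.4,-1.1,35],"turn": [0,0,0],"grip": 0.2},{"xyz": [0.4,-1.1,35],"turn": [0,0,0],"grip": 0.2}]}}

```text
clock: 20.85
tcp_pos: [0.6412, 0.287, 0.0696]
orientation: [-0.002, -0.211, 0.978, -0.0]
wrist_force: [-0.2, 0.5, -3.9]
finger_gap: 0.0274
grip_force: 79.7
```

Emit:
{"op": "apply_moves", "data": {"rows": [{"xyz": [-1,0,4],"turn": [0,0,0],"grip": 0.2},{"xyz": [-1.2,0,8],"turn": [0,0,0],"grip": 0.2},{"xyz": [-1.2,0,13],"turn": [0,0,0],"grip": 0.2},{"xyz": [-1.2,0,18],"turn": [0,0,0],"grip": 0.2},{"xyz": [-1.2,0,23],"turn": [0,0,0],"grip": 0.2},{"xyz": [-1.2,0,28],"turn": [0,0,0],"grip": 0.2},{"xyz": [-1.2,0,33],"turn": [0,0,0],"grip": 0.2},{"xyz": [-1.2,0,33],"turn": [0,0,0],"grip": 0.2},{"xyz": [-1.2,0,33],"turn": [0,0,0],"grip": 0.2}]}}

```text
clock: 21.6
tcp_pos: [0.6427, 0.2876, 0.0377]
orientation: [-0.001, -0.211, 0.978, -0.0]
wrist_force: [-0.4, 1.1, -2.9]
finger_gap: 0.027
grip_force: 79.7
```

Emit:
{"op": "apply_moves", "data": {"rows": [{"xyz": [0,0,2],"turn": [0,0,0],"grip": 0.2},{"xyz": [0,0,4],"turn": [0,0,0],"grip": 0.2},{"xyz": [0,0,4],"turn": [0,0,0],"grip": 0.2},{"xyz": [0,0,4],"turn": [0,0,0],"grip": 0.4},{"xyz": [0,0,4],"turn": [0,0,0],"grip": 0.6},{"xyz": [0,0,4],"turn": [0,0,0],"grip": 0.6},{"xyz": [0,0,4],"turn": [0,0,0],"grip": 0.6},{"xyz": [0,0,4],"turn": [0,0,0],"grip": 0.6}]}}

```text
clock: 22.27
tcp_pos: [0.6436, 0.2878, 0.0349]
orientation: [-0.0, -0.211, 0.978, -0.0]
wrist_force: [-0.7, -0.2, -0.1]
finger_gap: 0.0513
grip_force: 0.0
```

Emit:
{"op": "apply_moves", "data": {"rows": [{"xyz": [0,0,-5],"turn": [0,0,0],"grip": 0.6},{"xyz": [0,0,-20],"turn": [0,0,0],"grip": 0.6},{"xyz": [0,0,-45],"turn": [0,0,0],"grip": 0.6},{"xyz": [0,0,-75],"turn": [0,0,0],"grip": 0.6},{"xyz": [0,0,-110],"turn": [0,0,0],"grip": 0.6},{"xyz": [0,0,-130],"turn": [0,0,0],"grip": 0.6},{"xyz": [0,0,-130],"turn": [0,0,0],"grip": 0.6},{"xyz": [0,0,-130],"turn": [0,0,0],"grip": 0.6}]}}

```text
clock: 22.93
tcp_pos: [0.6446, 0.2882, 0.1668]
orientation: [0.002, -0.211, 0.978, 0.0]
wrist_force: [-0.2, 0.2, 0.1]
finger_gap: 0.051
grip_force: 0.0
```

Run:
```python
from h import *
d=grab('wrist');P,Q=wcloud(d);t=st()[0];print(t['finger_gap'],t['wrist_force'],t['qvel'].round(3))
n=np.hypot(P[...,0]-.6425,P[...,1]-.2878)
m=(n<.03)&(P[...,2]>.1)&(P[...,2]<.125);q=P[m];print('head top',m.sum(),cv2.minAreaRect(q[:,:2].astype(np.float32)),np.percentile(q[:,2],[5,50,95]))
m=(n<.045)&(abs(P[...,2]-.063)<.004);print('lug z',np.median(P[m][:,2]))
m=(np.hypot(P[...,0]-.578,P[...,1]-.258)<.05)&(P[...,2]>.098)&(P[...,2]<.11)&(n>.03);print('fin',cv2.minAreaRect(P[m][:,:2].astype(np.float32)),np.median(P[m][:,2]))
```

```text
0.05098243467416066 [ 0.41477188 -0.37478204 -0.49302912] [-0.002  0.024 -0.041 -0.004  0.001  0.002]
head top 1365 ((0.6427796483039856, 0.28830820322036743), (0.028416940942406654, 0.027844786643981934), 25.19086456298828) [0.10452804 0.10611556 0.10720366]
lug z 0.06118020411096542
fin ((0.5791616439819336, 0.2593904137611389), (0.0157356895506382, 0.0698932483792305), 23.655467987060547) 0.10312710330777528
```

The head top is 45 mm above the lug face, so the pin is fully home. The head is centred on the hole, the collar is within about 0.02 rad of the stand lug's measured direction, and the gripper is clear.

```bash
python3 -c "
from h import *
print(ticket.hand_in())"
```

```text
the job is handed in; nothing more can be done
None
```

The job is handed in: the pin was stood and released in the rest block, the collar lined up to within about 0.02 rad by measurement, and the pin put fully home through both lugs and released at about 23 s; the hand-in gave no verdict.

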